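# Hang the test weight on the force gauge without overloading it

### The job

Check the force gauge with its test weight: draw the weight out of its storage box by the bail (the loop on top), stand it upright on the open bench and let go so that the bail is free, then take it again low by its red block. Press the bail into the gauge's snap hook until the sprung gate has let it past and snapped shut, lower it gently until the gauge carries the whole weight, and leave it hanging there at rest. The gauge is delicate: it measures up to 10 N, so never load it or its hook or stand with more, do not topple the weight, and leave the other things on the bench where they are.

Things in the scene. Friction and masses are not known exactly. Their poses are not given: they have to be found in the camera images.
- weight: Test weight, 0.5 to 0.7 kg, 184 mm tall: red square block 40 x 40 x 56 mm, above it a 12 mm steel stem (collars 28 and 18 mm wide at its foot and head), on top a closed bail. Origin: centre of the block's underside; z up the stem, x through the bail's opening, y along its top bar; front and back alike. Mass centre 35 mm up. Starts upright in its box, underside 6 mm above the bench.
- bail_bar (a point): Middle of the bail's top bar (on the bar's centre line), 180 mm above the weight's origin; axes as the weight's. The bail is of 8 mm round bar: 50 mm wide along y, 8 mm thick along x, its opening 34 mm wide and 44 mm high, just below the top bar.
- weight_box: Storage box of the weight, grey plastic, open on top, 64 x 64 mm, 120 mm tall, walls 6 mm, floor 6 mm, well 52 x 52 mm; fixed to the bench. Origin: centre of its underside, z up. The weight's bail stands out of it by about 66 mm.
- force_stand: Force gauge on a column stand, fixed. Grey base plate 150 x 130 x 12 mm; steel column 25 mm thick at x = +55 mm, 500 mm tall; blue gauge case 46 x 66 x 116 mm centred on x = -35 mm, y = 0, its underside 347 mm above the bench; below it a rod with the snap hook. Origin: centre of the plate's underside, x from the hook towards the column, z up. The hook's mouth looks to -x.
- hook_seat (a point): Where the bail bar's centre lies when hung in the hook's bowl: x = -35 mm on the stand, 245 mm above the bench unloaded; axes as the stand's. Hook of 7 mm bar in the x-z plane: bowl down to z = -11 mm, tip at x = -17 mm with its top at z = +18, back at x = +17 (inner face +14). The bar enters along +x at z = +22 to +37 mm, past the tip, presses the gate, and is lowered behind it.
- gauge_hook (a joint): How far the gauge's spring has let the hook down, m: 0 unloaded, stop at 0.014; about 1 N per mm, so the weight alone draws it down 4.5 to 6.5 mm and 10 mm is overload.
- hook_gate (a joint): Gate of the snap hook, rad: 0 shut, up to 1.0 pressed inwards; a spring shuts it. Hinged at x = -11, z = +54 mm from the hook seat, it closes down onto the inside of the tip, 39 mm long. 1 to 2 N at the bar press it open; once the bar sinks below its end it snaps shut.
- tape_roll: Yellow roll of tape, 89 mm across, 18 mm high, a bystander. Origin: centre of its underside.
- driver_yellow: Yellow and black screwdriver, 160 mm long, a bystander. Origin: centre of its underside.
- hex_keys: Yellow folding hex key set, 30 x 88 x 21 mm, a bystander. Origin: centre of its underside.
- side_cutter: Side cutters with black grips, 118 mm long, a bystander. Origin: centre of its underside.
- power_brick: Black power brick, 44 x 99 x 30 mm, a bystander. Origin: centre of its underside.
Mind the look-alikes: they are no part of the job. Leave any yellow look-alike of the weight alone. Several things have the shape of the weight_box; the one meant has the colours described above.

How it is judged:
By the outcome, as a careful person would: the job done as asked, in the order asked, and still so for the second after the job is handed in, with the robot touching nothing.
It also fails if it takes over 72 s, if anything falls off the work surface, if the arm or the gripper's body presses on something with over 40 N, if the wrist force passes 120 N, or if a joint passes its speed limit or range.

### The arm

A 6-joint arm with a two-finger parallel gripper is mounted at the origin on a cart in front of the work surface, level with it; the furniture and walls round the work are solid. World frame = base frame: x ahead of the robot, y to its left, z up, the work surface at z = 0. Lengths are in m, angles in rad, forces in N, time in s.
With the tool pointing down it reaches from about 0.25 to 0.775 m from the base axis. Payload 4 kg.
Tool frame: the origin (TCP) lies midway between the tips of the shut fingers; the grasp point (between the pads) lies 19 mm behind it (robot.tcp_to_grasp is the distance from the TCP to the grasp point, in m); z points along the fingers, x is the direction in which the jaws open and shut, and the axes are right-handed (so a half turn about z gives the same grasp; the last joint's range is limited). The gripper opens to 94 mm and grips with 3 to 60 N. Pads are 16 mm wide; open, the fingers measure 119 mm over their backs; the gripper's body (75 mm by 177 mm) begins 78 mm behind the grasp point.
Start: joints at [1.163, 0.087, 1.371, -0, 1.684, -0.103], TCP at [0.165, 0.525, 0.206] pointing down, gripper open.
Joint ranges: [-3.1, 3.1], [-0.76, 2.03], [0.27, 2.55], [-1.08, 4.22], [0.17, 2.65], [-2.57, 2.57]. Speed limits (rad/s): [2.79, 2.79, 3.14, 3.14, 3.14, 3.14].

### API

Orientations are given as [roll, pitch, yaw] about the fixed x, y, z axes, in that order (R = Rz(yaw) Ry(pitch) Rx(roll)).
In Python, from bench import get_obs, vision, robot gives the robot as it stands.
- The arm moves only by the tool servo_tool, never from a script. Its argument "targets" is text: rows parted by semicolons, each of 7 numbers parted by spaces: the opening, from 0 (shut) to 1 (fully open), then the shift along the tool's x, y, z as a fraction of full scale, then the turn, a rotation vector about the tool's x, y, z as a fraction of full scale. A call has 1 to 12 rows; each row is the pose to reach, as a shift and turn from the pose commanded when the call began, along the tool's axes at that moment, turning the shorter way round; what a row does not reach only later rows make up. Full scale, the value 1, is 0.25 m for a shift and pi rad for a turn. A row lasts 1/12 s, in which the tool goes at most 41.7 mm and 7.16 degrees, less where a joint would pass 70% of its speed; a pose out of reach is approached as far as the arm can. A call with a number of a shift or a turn outside -1 to 1 is refused whole. A call with a gripper value outside its range is refused whole. The fingers move at their own pace and stop on an object; the grip force is fixed at half the most. Time passes only in rows, so rows that repeat a pose let the fingers close. It gives the time, the measured TCP pose, the force and the opening at its end, in the units of the state.
- get_obs(): the state, without advancing time (a new reading comes with each control period).
- vision.snapshot(name): name is "side" or "top" or "wrist"; returns a dict with "image" (480x640x3 uint8, red, green, blue), "mtx" (3x3 intrinsics, pixels), "world_from_camera" (4x4, takes a point from camera to world coordinates); the wrist camera has in their place "T_tool_cam" (4x4, takes a point from camera to tool coordinates, whose origin is the TCP and whose axes are the tool frame's). Camera axes: x right, y down, z forward; pixel columns grow to the right and rows downward; lengths in m; the calibration is good to about 2 mm. A picture is of the moment at which its call begins: read the wrist's pose just before it. There is no depth.
- robot.close_job(): hands the job in, once; it reports no verdict.
The state is a dict: "time": time; "joint_positions": joint angles; "qvel": joint speeds; "joint_torque": joint torques, N m; "tool_pos": TCP position; "ee_rot": TCP orientation; "wrist_force": force on the tool from outside, world axes, zero at the start; "wrist_torque": the same for the moment, N m; "width": finger opening in m.
Only numpy, scipy, OpenCV 4.12 (cv2) and the standard library are available. Lean on these libraries where they do the work, as an engineer would, in place of code of your own. Each camera call takes 0.05 s, during which the arm holds its last target.

## Working session

There is one attempt and no reset: what is moved stays moved. The work goes in short steps, Python scripts to look and compute and a tool call to move; the robot and the scene stay as the last step left them, time stands still between calls to the robot, and variables do not carry over. Pictures are saved under pics/ and viewed, and the job is handed in when it is done.

Besides the shell and the picture viewer there is one more tool, called after "Request:" by a JSON object that holds its "op" and its "data". servo_tool: Moves the arm, as the interface text tells. Its arguments: {"type":"object","properties":{"targets":{"type":"string"}},"required":["targets"]}

```bash
mkdir -p pics; ls; python3 - <<'E'
from bench import get_obs, vision, robot
import cv2, numpy as np
np.set_printoptions(precision=4,suppress=True)
o=get_obs(); print(o)
for n in ['side','top','wrist']:
    s=vision.snapshot(n); cv2.imwrite(f'pics/{n}0.png',s['image'][:,:,::-1])
    print(n,{k:v for k,v in s.items() if k!='image'})
    np.savez(f'pics/{n}0.npz',**s)
E
```

```text
pics
{'time': 0.0, 'joint_positions': array([ 1.1629,  0.088 ,  1.3722, -0.    ,  1.6836, -0.1031]), 'qvel': array([ 0.0006, -0.0016, -0.0002, -0.0017,  0.0012,  0.0006]), 'joint_torque': array([  0.0014, -34.0202, -30.2418,   0.0717,   0.0333,  -0.0002]), 'tool_pos': array([0.1649, 0.5241, 0.2043]), 'ee_rot': array([-3.1414,  0.0022,  1.266 ]), 'wrist_force': array([-0.1631, -0.3518,  0.2734]), 'wrist_torque': array([-0.024 , -0.0154, -0.0117]), 'width': 0.09403577786487488}
side {'mtx': array([[513.735 ,   0.    , 321.6567],
       [  0.    , 513.735 , 240.6342],
       [  0.    ,   0.    ,   1.    ]]), 'world_from_camera': array([[-0.9706, -0.1921,  0.145 ,  0.3244],
       [-0.2403,  0.8098, -0.5353,  0.7728],
       [-0.0146, -0.5544, -0.8321,  1.2873],
       [ 0.    ,  0.    ,  0.    ,  1.    ]])}
top {'mtx': array([[624.3459,   0.    , 318.3485],
       [  0.    , 624.3459, 249.0247],
       [  0.    ,   0.    ,   1.    ]]), 'world_from_camera': array([[ 0.3421, -0.9039,  0.2567,  0.0396],
       [-0.9397, -0.3271,  0.1004, -0.0975],
       [-0.0068, -0.2756, -0.9613,  1.9572],
       [ 0.    ,  0.    ,  0.    ,  1.    ]])}
wrist {'mtx': array([[392.0728,   0.    , 321.8893],
       [  0.    , 392.0728, 241.7273],
       [  0.    ,   0.    ,   1.    ]]), 'T_tool_cam': array([[ 1.    ,  0.0005,  0.0011,  0.0005],
       [-0.0008,  0.9604,  0.2785, -0.0818],
       [-0.0009, -0.2785,  0.9604, -0.1797],
       [ 0.    ,  0.    ,  0.    ,  1.    ]])}
```

View pics/side0.png

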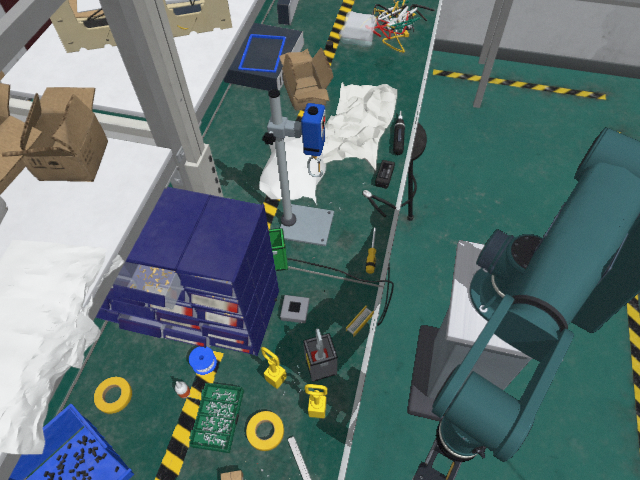

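View pics/top0.png

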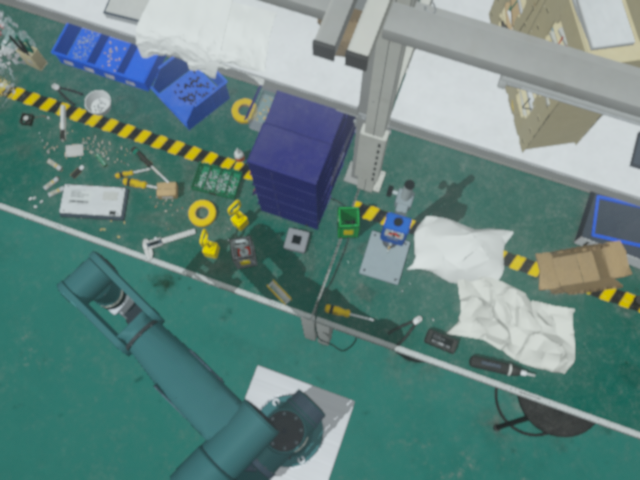

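View pics/wrist0.png

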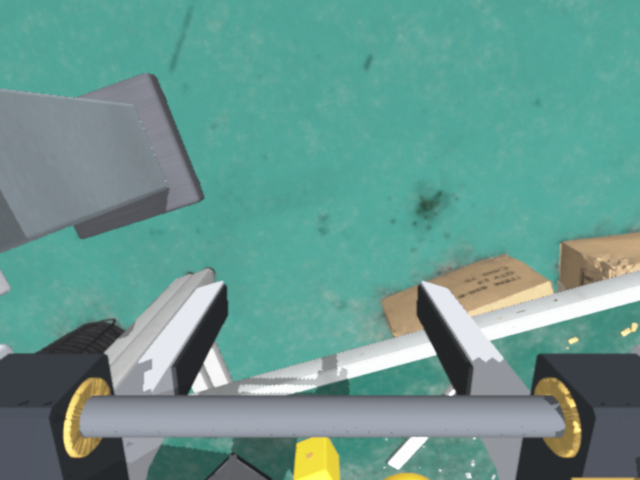

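```bash
cat > h.py <<'E'
import numpy as np, cv2
from bench import get_obs, vision, robot
from scipy.spatial.transform import Rotation as R
np.set_printoptions(precision=4,suppress=True)
def load(n): return dict(np.load(f'pics/{n}.npz'))
def snap(n,tag):
    o=get_obs(); s=vision.snapshot(n); 
    if 'T_tool_cam' in s:
        T=np.eye(4);T[:3,:3]=R.from_euler('xyz',o['ee_rot']).as_matrix();T[:3,3]=o['tool_pos']
        s['world_from_camera']=T@s['T_tool_cam']
    cv2.imwrite(f'pics/{tag}.png',s['image'][:,:,::-1]); np.savez(f'pics/{tag}.npz',**s); return s
def crop(s,tag,x0,y0,x1,y1,k):
    cv2.imwrite(f'pics/{tag}.png',cv2.resize(s['image'][y0:y1,x0:x1,::-1],None,fx=k,fy=k,interpolation=cv2.INTER_CUBIC))
def ray(s,u,v):
    T=s['world_from_camera'];d=np.linalg.inv(s['mtx'])@[u,v,1];return T[:3,3],T[:3,:3]@d
def onz(s,u,v,z):
    c,d=ray(s,u,v);return c+d*(z-c[2])/d[2]
def tri(*obs):
    A=np.zeros((3,3));b=np.zeros(3)
    for s,u,v in obs:
        c,d=ray(s,u,v);d=d/np.linalg.norm(d);P=np.eye(3)-np.outer(d,d);A+=P;b+=P@c
    return np.linalg.solve(A,b)
def proj(s,p):
    T=np.linalg.inv(s['world_from_camera']);q=s['mtx']@(T[:3,:3]@np.asarray(p)+T[:3,3]);return q[:2]/q[2]
E
python3 - <<'E'
from h import *
a=load('side0');t=load('top0')
crop(a,'c1',230,280,370,420,5)
crop(a,'c2',230,80,370,260,4)
crop(t,'c3',180,180,330,300,5)
crop(t,'c4',330,170,450,290,5)
E
```

```text
(no output)
```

View pics/c1.png

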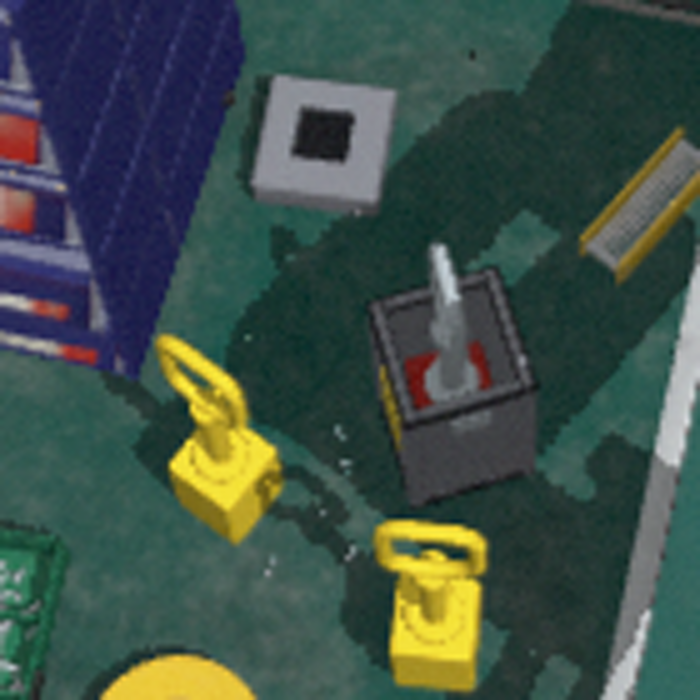

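View pics/c2.png

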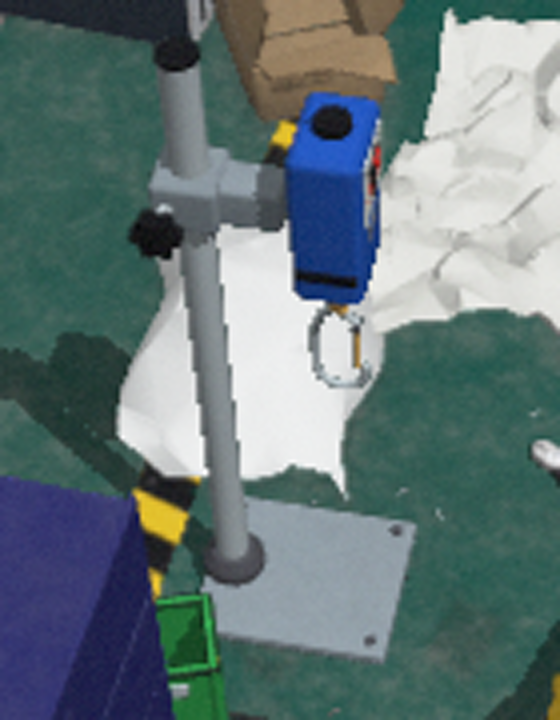

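View pics/c3.png

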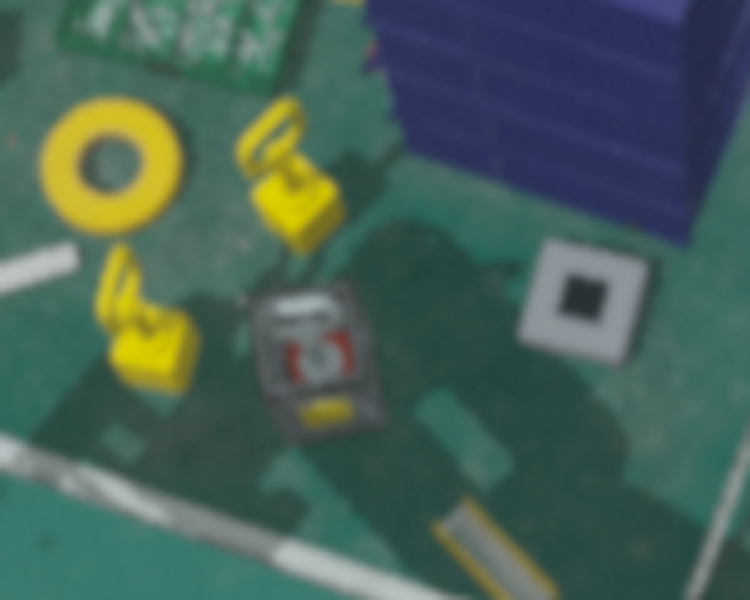

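View pics/c4.png

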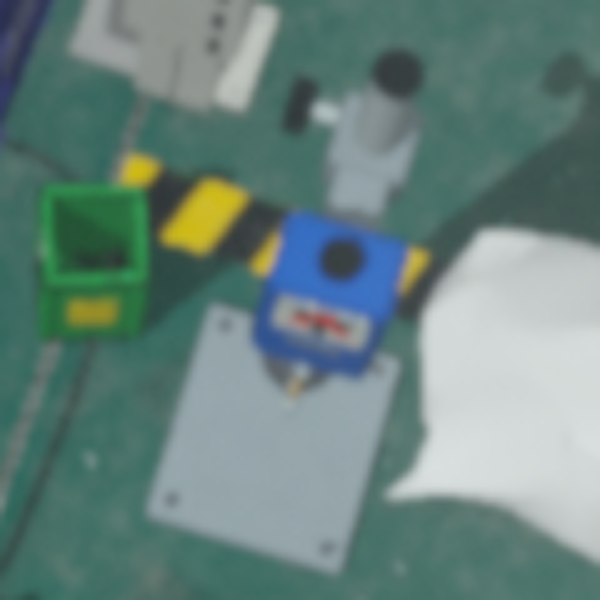

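```bash
python3 - <<'E'
from h import *
a=load('side0');t=load('top0')
print('box rim side');q=[onz(a,*( np.array(p)/5+[230,280]),.12) for p in [(370,302),(497,268),(537,385),(408,420)]]
print(np.array(q),np.mean(q,0))
q=[onz(t,*( np.array(p)/5+[180,180]),.12) for p in [(248,292),(352,280),(382,390),(265,410)]]
print('top',np.array(q),np.mean(q,0))
q=[onz(a,*( np.array(p)/4+[230,80]),.012) for p in [(415,522),(383,660),(222,637),(248,498)]]
print('plate',np.array(q),np.mean(q,0))
q=[onz(t,*( np.array(p)/5+[330,170]),.012) for p in [(213,303),(400,360),(343,573),(147,515)]]
print('top',np.array(q),np.mean(q,0))
# column top z=.5
print(onz(a,230+180/4,80+50/4,.5), onz(t,330+397/5,170+73/5,.5))
print(onz(a,230+235/4,80+560/4,.012))
# bail top
print(tri((a,230+440/5,280+248/5),(t,180+308/5,180+305/5)))
# hook bowl bottom
print(onz(a,230+342/4,80+378/4,.236))
print('bystanders', onz(a,371,252,.01),onz(a,359,320,.02), 'fixture',onz(a,294,307,.03),'yel',onz(a,277,378,.03),onz(a,317,409,.03),'green',onz(a,276,250,.05))
E
```

```text
box rim side
[[0.4997 0.3132 0.12  ]
 [0.4441 0.2817 0.12  ]
 [0.4118 0.3351 0.12  ]
 [0.467  0.3661 0.12  ]] [0.4557 0.324  0.12  ]
top [[0.4692 0.363  0.12  ]
 [0.4982 0.3056 0.12  ]
 [0.4392 0.2624 0.12  ]
 [0.4032 0.3248 0.12  ]] [0.4525 0.314  0.12  ]
plate [[ 0.5372 -0.1654  0.012 ]
 [ 0.5311 -0.0353  0.012 ]
 [ 0.6532 -0.0275  0.012 ]
 [ 0.6698 -0.1582  0.012 ]] [ 0.5978 -0.0966  0.012 ]
top [[ 0.6782 -0.0396  0.012 ]
 [ 0.6827 -0.1661  0.012 ]
 [ 0.5353 -0.1751  0.012 ]
 [ 0.5287 -0.0453  0.012 ]] [ 0.6062 -0.1065  0.012 ]
[ 0.6631 -0.1038  0.5   ] [ 0.6636 -0.102   0.5   ]
[ 0.6632 -0.0982  0.012 ]
[0.4611 0.3086 0.1901]
[ 0.5752 -0.1073  0.236 ]
bystanders [ 0.3962 -0.0434  0.01  ] [0.3862 0.1829 0.02  ] fixture [0.5646 0.1911 0.03  ] yel [0.553  0.3902 0.03  ] [0.4371 0.4407 0.03  ] green [0.6596 0.0383 0.05  ]
```

```bash
cat >> h.py <<'E'
def go(pos,rpy,o=None):
    """fractions for servo row from current pose"""
    o=o or get_obs(); R0=R.from_euler('xyz',o['ee_rot']); R1=R.from_euler('xyz',rpy)
    d=R0.inv().apply(np.asarray(pos)-o['tool_pos'])/.25; r=(R0.inv()*R1).as_rotvec()/np.pi
    print('t',round(o['time'],2),'row',np.round(d,3),np.round(r,4),'F',o['wrist_force'],'w',round(o['width'],4))
    return d,r
E
python3 - <<'E'
from h import *
go([.457,.316,.27],[np.pi,0,2.086])
E
```

```text
t 0.15 row [-0.444  1.365 -0.261] [-0.0003  0.0005 -0.261 ] F [-0.6838  0.3112 -0.0573] w 0.094
```

Request:
{"op": "servo_tool", "data": {"targets": "1 0 0 -0.2 0 0 0; 1 -0.1 0.3 -0.26 0 0 -0.1; 1 -0.22 0.7 -0.26 0 0 -0.2; 1 -0.32 1 -0.26 0 0 -0.26; 1 -0.32 1 -0.26 0 0 -0.26; 1 -0.32 1 -0.26 0 0 -0.26; 1 -0.32 1 -0.26 0 0 -0.26; 1 -0.32 1 -0.26 0 0 -0.26"}}

```text
time: 0.82
tool_pos: [0.3788, 0.3733, 0.2701]
ee_rot: [-3.141, 0.0, 2.067]
wrist_force: [0.7, 0.1, -0.1]
width: 0.0943
```

```bash
python3 - <<'E'
from h import *
o=get_obs();print(o['tool_pos'],o['ee_rot'],o['joint_positions'])
go([.457,.316,.27],[np.pi,0,2.086])
E
```

```text
[0.3788 0.3733 0.2701] [-3.1412  0.0001  2.0665] [ 0.6715  0.0435  1.29   -0.      1.8085 -1.395 ]
t 0.82 row [-0.35   0.166  0.001] [-0.0001  0.     -0.0062] F [ 0.7008  0.0695 -0.0791] w 0.0943
```

Request:
{"op": "servo_tool", "data": {"targets": "1 -0.15 0.08 0 0 0 -0.006; 1 -0.3 0.16 0 0 0 -0.006; 1 -0.35 0.166 0 0 0 -0.006; 1 -0.35 0.166 0 0 0 -0.006"}}

```text
time: 1.15
tool_pos: [0.4578, 0.3142, 0.2691]
ee_rot: [-3.14, 0.001, 2.074]
wrist_force: [0.1, 0.9, -0.7]
width: 0.0936
```

```bash
python3 - <<'E'
from h import *
o=get_obs();print(o['tool_pos'],o['ee_rot'],o['joint_positions'])
snap('wrist','w1')
E
```

```text
[0.4578 0.3142 0.2691] [-3.1396  0.0011  2.0742] [ 0.5002  0.0974  1.2348 -0.0012  1.8114 -1.5743]
```

View pics/w1.png

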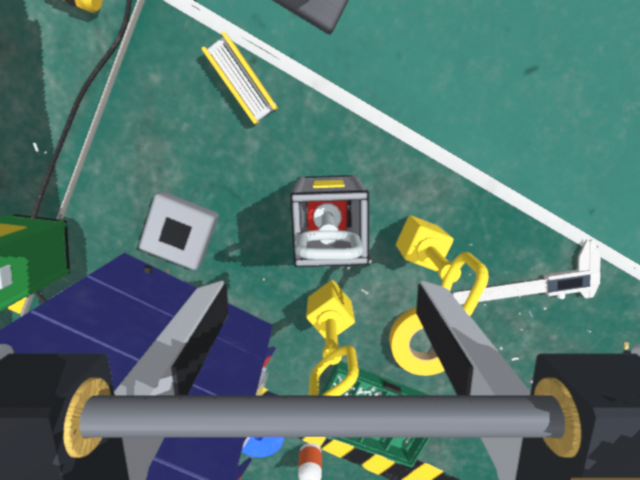

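```bash
python3 - <<'E'
from h import *
s=load('w1'); crop(s,'c5',270,160,390,280,6)
E
```

```text
(no output)
```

View pics/c5.png

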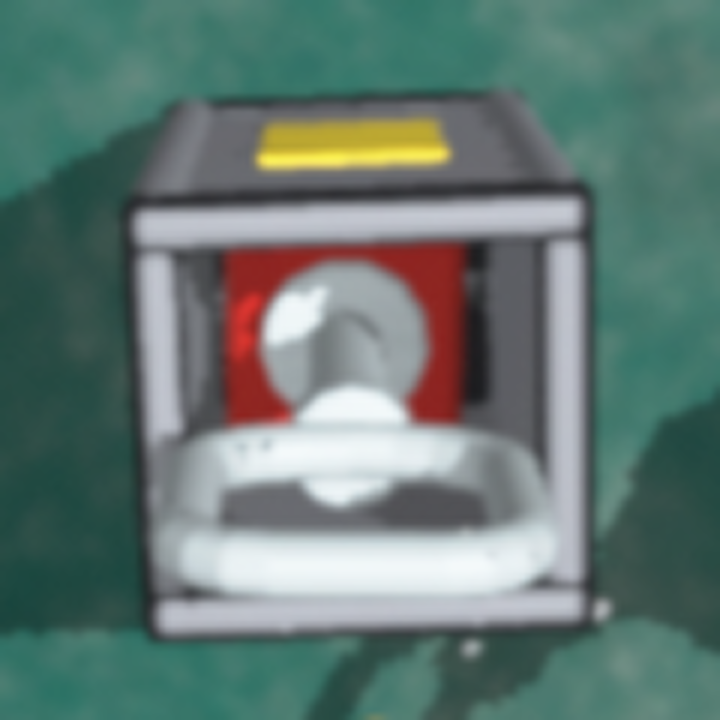

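```bash
python3 - <<'E'
from h import *
s=load('w1')
f=lambda x,y,z:onz(s,270+x/6,160+y/6,z)
print('bar',f(357,560,.187)); L,Rr=f(163,545,.186),f(557,543,.186); print(L,Rr,(L+Rr)/2,np.linalg.norm(L-Rr),np.arctan2(*(L-Rr)[[1,0]]))
rim=np.array([f(135,200,.12),f(588,192,.12),f(592,620,.12),f(153,632,.12)]);print(rim,rim.mean(0))
print('block top coll',f(345,345,.066))
d=rim[0]-rim[1];print(np.arctan2(d[1],d[0]));d=rim[3]-rim[2];print(np.arctan2(d[1],d[0]))
L,Rr=f(200,592,.186),f(520,588,.186);d=L-Rr;print('bar yaw',np.arctan2(d[1],d[0]))
E
```

```text
bar [0.4576 0.3212 0.187 ]
[0.4672 0.3005 0.186 ] [0.4447 0.3408 0.186 ] [0.456  0.3207 0.186 ] 0.04615033306071091 -1.0612506214370274
[[0.4445 0.2795 0.12  ]
 [0.4127 0.3347 0.12  ]
 [0.4671 0.3677 0.12  ]
 [0.5001 0.3117 0.12  ]] [0.4561 0.3234 0.12  ]
block top coll [0.4586 0.322  0.066 ]
-1.0488316056325813
-1.0376371634012287
bar yaw -1.053396830075913
```

```bash
python3 - <<'E'
from h import *
go([.457,.3215,.141],[np.pi,0,2.088])
E
```

```text
t 1.2 row [0.018 0.014 0.514] [-0.0005 -0.0001 -0.0037] F [ 0.0473 -0.3566 -0.395 ] w 0.094
```

Request:
{"op": "servo_tool", "data": {"targets": "1 0.018 0.014 0.1 0 0 -0.004; 1 0.018 0.014 0.22 0 0 -0.004; 1 0.018 0.014 0.34 0 0 -0.004; 1 0.018 0.014 0.44 0 0 -0.004; 1 0.018 0.014 0.514 0 0 -0.004; 1 0.018 0.014 0.514 0 0 -0.004; 1 0.018 0.014 0.514 0 0 -0.004"}}

```text
time: 1.78
tool_pos: [0.4546, 0.3234, 0.141]
ee_rot: [-3.139, -0.001, 2.094]
wrist_force: [-0.5, -1.1, 0.2]
width: 0.0938
```

```bash
python3 - <<'E'
from h import *
o=get_obs();print(o['tool_pos'],o['ee_rot'],o['joint_positions'])
s=snap('wrist','w2');a=snap('side','s2');crop(a,'c6',260,280,380,400,6)
E
```

```text
[0.4546 0.3234 0.141 ] [-3.139  -0.0005  2.0942] [ 0.5164  0.128   1.454   0.0005  1.5623 -1.5778]
```

View pics/w2.png

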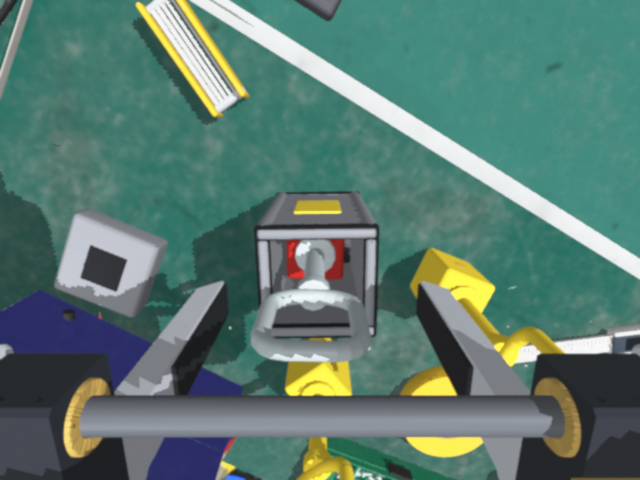

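View pics/c6.png

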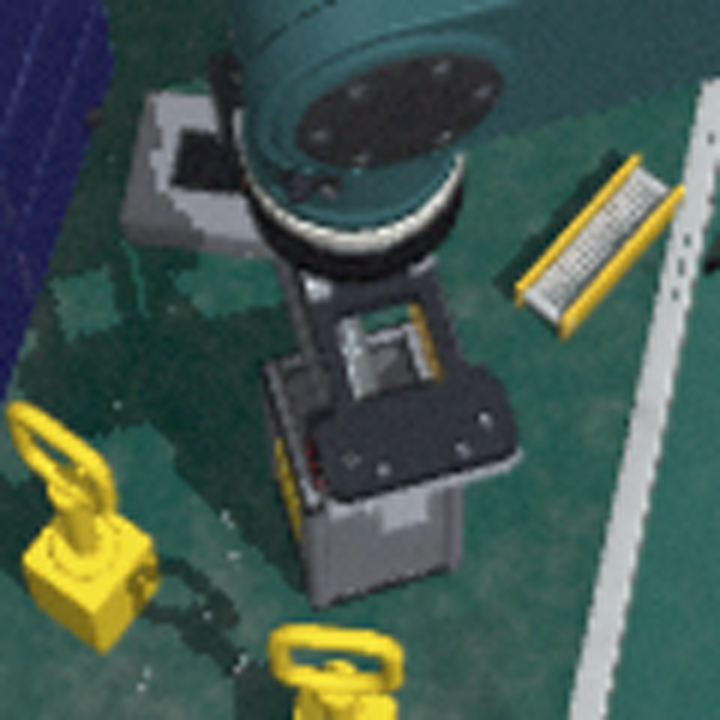

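Request:
{"op": "servo_tool", "data": {"targets": "1 -0.014 0 0 0 0 0; 1 -0.014 0 0 0 0 0; 0.5 -0.014 0 0 0 0 0; 0.4 -0.014 0 0 0 0 0; 0.4 -0.014 0 0 0 0 0; 0.4 -0.014 0 0 0 0 0; 0.4 -0.014 0 0 0 0 0; 0.4 -0.014 0 0 0 0 0; 0.4 -0.014 0 0 0 0 0;0.4 -0.014 0 0 0 0 0"}}

```text
time: 2.72
tool_pos: [0.4579, 0.3198, 0.1418]
ee_rot: [-3.142, -0.0, 2.093]
wrist_force: [0.4, 0.4, -0.3]
width: 0.0495
```

```bash
python3 - <<'E'
from h import *
for i in range(3):
  o=get_obs();print(o['time'],o['tool_pos'],o['ee_rot'],o['wrist_force'],o['width'])
E
```

```text
2.7167 [0.4579 0.3198 0.1418] [-3.1415 -0.0002  2.0925] [ 0.3942  0.445  -0.2858] 0.049464057034339856
2.7167 [0.4579 0.3198 0.1418] [-3.1415 -0.0002  2.0925] [ 0.3942  0.445  -0.2858] 0.049464057034339856
2.7167 [0.4579 0.3198 0.1418] [-3.1415 -0.0002  2.0925] [ 0.3942  0.445  -0.2858] 0.049464057034339856
```

Request:
{"op": "servo_tool", "data": {"targets": "0 0 0 0 0 0 0; 0 0 0 0 0 0 0; 0 0 0 -0.05 0 0 0; 0 0 0 -0.12 0 0 0; 0 0 0 -0.2 0 0 0; 0 0 0 -0.3 0 0 0; 0 0 0 -0.4 0 0 0; 0 0 0 -0.5 0 0 0; 0 0 0 -0.6 0 0 0; 0 0 0 -0.66 0 0 0; 0 0 0 -0.66 0 0 0; 0 0 0 -0.66 0 0 0"}}

```text
time: 3.72
tool_pos: [0.4581, 0.3198, 0.307]
ee_rot: [3.141, -0.0, 2.092]
wrist_force: [-0.1, 0.3, -6.6]
width: 0.049
```

```bash
python3 - <<'E'
from h import *
o=get_obs();print(o['time'],o['tool_pos'],o['ee_rot'],o['wrist_force'],o['width'],o['joint_positions'])
s=snap('wrist','w3');a=snap('side','s3');crop(a,'c7',200,100,440,400,2.5)
E
```

```text
3.7167 [0.4581 0.3198 0.307 ] [ 3.1412 -0.      2.0924] [-0.1247  0.2622 -6.5916] 0.04895098847719104 [ 0.5079  0.1098  1.1468  0.      1.8846 -1.5844]
```

View pics/w3.png

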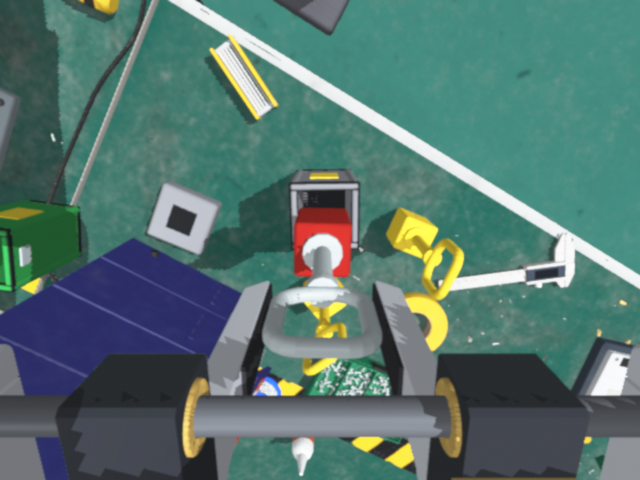

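View pics/c7.png

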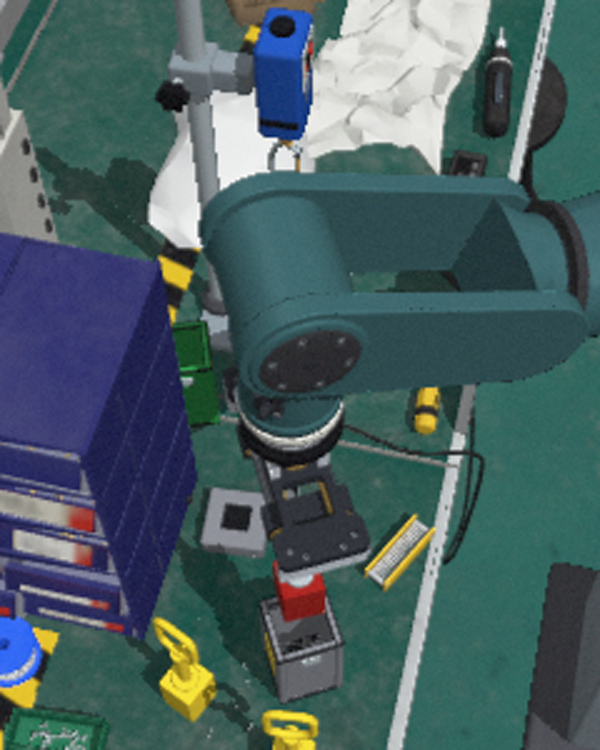

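```bash
python3 - <<'E'
from h import *
D=[(.5494,.2043,.088,1.3722),(.5318,.2701,.0435,1.29),(.5552,.2691,.0974,1.2348),(.5579,.141,.128,1.454),(.5587,.307,.1098,1.1468)]
A=[];b=[]
for r,z,p,q in D:
    A.append([1,0,np.sin(p),np.sin(p+q),np.cos(p+q)]);b.append(r)
    A.append([0,1,np.cos(p),np.cos(p+q),-np.sin(p+q)]);b.append(z)
x,res,rk,sv=np.linalg.lstsq(np.array(A),np.array(b),rcond=None);print(x,res,sv,np.array(A)@x-b)
# with a0=0,L2'=0
A=np.array(A)
x,res,rk,sv=np.linalg.lstsq(A[:,1:4],np.array(b),rcond=None);print(x,res,sv)
x,res,rk,sv=np.linalg.lstsq(A[:,1:5],np.array(b),rcond=None);print(x,res,sv)
E
```

```text
[ 0.0025 -0.1937  0.4475  0.4994  0.1036] [0.] [3.8675 3.1571 0.2009 0.1816 0.0425] [ 0.0001 -0.     -0.0002  0.      0.0005 -0.     -0.0001  0.     -0.0003
 -0.    ]
[-0.1704  0.3165  0.5326] [0.0007] [3.2292 2.1378 0.0472]
[-0.1972  0.4514  0.5013  0.1043] [0.] [3.8647 2.2409 0.2008 0.046 ]
```

```bash
python3 - <<'E'
from h import *
s=load('w3');a=load('side0')
for p in [(75,205),(150,0),(50,200),(90,90),(140,30),(95,5),(30,130)]: print('w',p,onz(s,*p,0))
for p in [(276,257),(330,268),(392,292),(290,262),(340,268),(374,230),(370,273),(342,330),(372,310),(282,320),(306,296),(374,240),(271,269),(286,268)]: print('s',p,onz(a,*p,0))
crop(a,'c8',250,190,410,340,5)
E
```

```text
w (75, 205) [0.623  0.0578 0.    ]
w (150, 0) [ 0.3648  0.0501 -0.    ]
w (50, 200) [0.6326 0.0285 0.    ]
w (90, 90) [0.4851 0.026  0.    ]
w (140, 30) [ 0.3978  0.052  -0.    ]
w (95, 5) [ 0.3994 -0.0003  0.    ]
w (30, 130) [ 0.5632 -0.0201  0.    ]
s (276, 257) [0.666  0.0322 0.    ]
s (330, 268) [ 0.5022  0.0318 -0.    ]
s (392, 292) [ 0.3142  0.0677 -0.    ]
s (290, 262) [0.621  0.0392 0.    ]
s (340, 268) [0.4739 0.0251 0.    ]
s (374, 230) [ 0.4029 -0.13    0.    ]
s (370, 273) [0.3861 0.0214 0.    ]
s (342, 330) [0.4258 0.2131 0.    ]
s (372, 310) [0.3584 0.1358 0.    ]
s (282, 320) [0.5916 0.2227 0.    ]
s (306, 296) [0.5467 0.1363 0.    ]
s (374, 240) [ 0.3961 -0.0939 -0.    ]
s (271, 269) [0.6684 0.0749 0.    ]
s (286, 268) [0.6268 0.0616 0.    ]
```

View pics/c8.png

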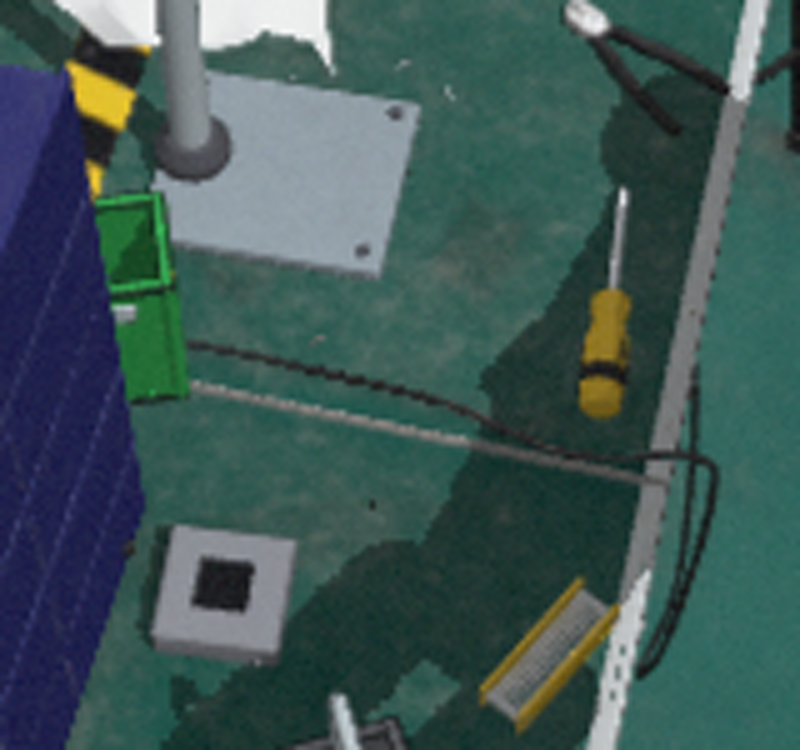

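```bash
python3 - <<'E'
from h import *
go([.505,.10,.25],[np.pi,0,1.629])
E
```

```text
t 3.82 row [-0.856 -0.271  0.219] [-0.0014  0.0003  0.1475] F [ 0.6903 -0.391  -6.5467] w 0.0497
```

Request:
{"op": "servo_tool", "data": {"targets": "0 -0.05 -0.02 0 0 0 0.01; 0 -0.14 -0.05 0 0 0 0.03; 0 -0.25 -0.08 0 0 0 0.05; 0 -0.37 -0.12 0 0 0 0.07; 0 -0.5 -0.16 0.05 0 0 0.09; 0 -0.62 -0.2 0.1 0 0 0.11; 0 -0.73 -0.235 0.15 0 0 0.13; 0 -0.8 -0.255 0.18 0 0 0.14; 0 -0.84 -0.265 0.21 0 0 0.147; 0 -0.856 -0.271 0.22 0 0 0.147; 0 -0.856 -0.271 0.22 0 0 0.147; 0 -0.856 -0.271 0.22 0 0 0.147"}}

```text
time: 4.82
tool_pos: [0.5056, 0.1012, 0.2517]
ee_rot: [-3.141, -0.001, 1.631]
wrist_force: [-0.2, -0.3, -5.3]
width: 0.0491
```

```bash
python3 - <<'E'
from h import *
o=get_obs();print(o['time'],o['tool_pos'],o['ee_rot'],o['wrist_force'],o['width'],o['joint_positions'])
go([.505,.10,.146],[np.pi,0,1.629])
s=snap('wrist','w4')
E
```

```text
4.8167 [0.5056 0.1012 0.2517] [-3.1411 -0.001   1.6315] [-0.1914 -0.2905 -5.2793] 0.04908380254114785 [ 0.0868  0.0063  1.3642  0.0011  1.7717 -1.5445]
t 4.82 row [-0.005 -0.003  0.423] [-0.0002 -0.0003  0.0008] F [-0.1914 -0.2905 -5.2793] w 0.0491
```

View pics/w4.png

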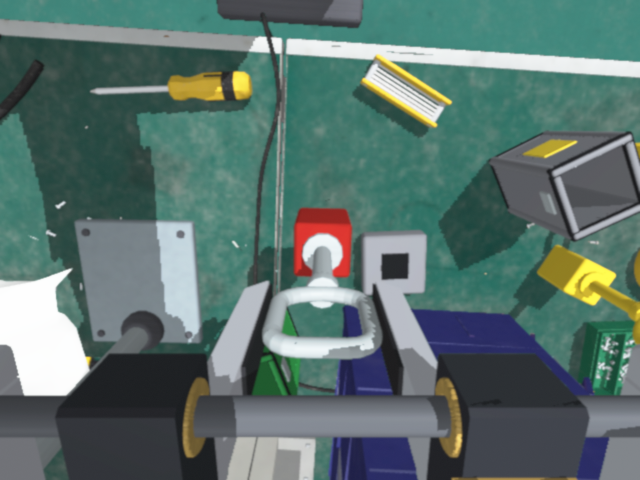

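```bash
python3 - <<'E'
from h import *
s=load('w4')
for p in [(362,237),(365,293),(425,235)]: print(onz(s,*p,.02))
print(onz(s,280,200,0),onz(s,258,250,0))
E
```

```text
[0.5353 0.1481 0.02  ]
[0.6008 0.1574 0.02  ]
[0.5288 0.2163 0.02  ]
[0.5037 0.0558 0.    ] [0.5634 0.0323 0.    ]
```

Request:
{"op": "servo_tool", "data": {"targets": "0 -0.01 -0.02 0.08 0 0 0; 0 -0.012 -0.043 0.18 0 0 0; 0 -0.012 -0.043 0.28 0 0 0; 0 -0.012 -0.043 0.36 0 0 0; 0 -0.012 -0.043 0.41 0 0 0; 0 -0.012 -0.043 0.435 0 0 0; 0 -0.012 -0.043 0.445 0 0 0; 0 -0.012 -0.043 0.45 0 0 0; 0 -0.012 -0.043 0.45 0 0 0"}}

```text
time: 5.62
tool_pos: [0.4963, 0.0972, 0.1407]
ee_rot: [3.139, -0.0, 1.631]
wrist_force: [0.2, 0.7, -5.1]
width: 0.0496
```

```bash
python3 - <<'E'
from h import *
o=get_obs();print(o['time'],o['tool_pos'],o['ee_rot'],o['wrist_force'],o['width'],o['joint_positions'])
E
```

```text
5.6167 [0.4963 0.0972 0.1407] [ 3.139  -0.0002  1.6311] [ 0.2062  0.7354 -5.0988] 0.049569706283528 [ 0.0811  0.0085  1.5813  0.0001  1.5491 -1.55  ]
```

Request:
{"op": "servo_tool", "data": {"targets": "0 0 0 0.006 0 0 0; 0 0 0 0.011 0 0 0; 0 0 0 0.015 0 0 0; 0 0 0 0.018 0 0 0; 0 0 0 0.018 0 0 0; 0 0 0 0.018 0 0 0"}}

```text
time: 6.12
tool_pos: [0.4958, 0.0968, 0.1358]
ee_rot: [3.14, -0.0, 1.631]
wrist_force: [-0.5, 0.6, -2.5]
width: 0.0494
```

```bash
python3 - <<'E'
from h import *
o=get_obs();print(o['time'],o['tool_pos'],o['ee_rot'],o['wrist_force'],o['width'])
s=snap('wrist','w5');o=get_obs();print(o['wrist_force'],o['tool_pos'])
E
```

```text
6.1167 [0.4958 0.0968 0.1358] [ 3.1401 -0.0002  1.6305] [-0.5471  0.6227 -2.4756] 0.049421096843635146
[-0.8223  0.2133  0.0827] [0.4958 0.0968 0.1358]
```

Request:
{"op": "servo_tool", "data": {"targets": "0 0 0 0.002 0 0 0; 0 0 0 0.002 0 0 0; 0.6 0 0 0.002 0 0 0; 0.8 0 0 0.002 0 0 0; 0.8 0 0 0.002 0 0 0; 0.8 0 0 0.002 0 0 0; 0.8 0 0 0.002 0 0 0; 0.8 0 0 0.002 0 0 0"}}

```text
time: 6.83
tool_pos: [0.4953, 0.0968, 0.1342]
ee_rot: [-3.141, -0.0, 1.631]
wrist_force: [-0.3, 0.1, 0.5]
width: 0.0752
```

```bash
python3 - <<'E'
from h import *
o=get_obs();print(o['time'],o['tool_pos'],o['ee_rot'],o['wrist_force'],o['width'])
s=snap('wrist','w6')
E
```

```text
6.8333 [0.4953 0.0968 0.1342] [-3.1414 -0.0001  1.6307] [-0.25    0.0812  0.5474] 0.07524809693082636
```

View pics/w6.png

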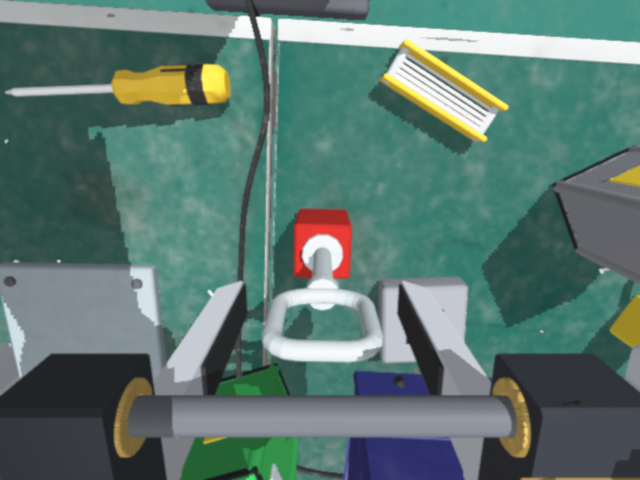

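```bash
python3 - <<'E'
from h import *
o=get_obs()
go([.4953,.0968,.255],[np.pi,0,1.631])
go([.40,.090,.255],[np.pi*.75,0,1.631])
E
```

```text
t 6.88 row [-0.    -0.    -0.483] [-0.     -0.     -0.0001] F [ 0.8697 -0.6718 -0.3173] w 0.0751
t 6.88 row [-0.004 -0.382 -0.483] [-0.25    0.     -0.0001] F [ 0.8697 -0.6718 -0.3173] w 0.0751
```

Request:
{"op": "servo_tool", "data": {"targets": "0.8 0 0 -0.1 0 0 0; 0.8 0 0 -0.23 0 0 0; 0.8 0 0 -0.36 0 0 0; 0.8 0 -0.05 -0.47 -0.02 0 0; 0.8 0 -0.15 -0.48 -0.055 0 0; 0.8 0 -0.25 -0.48 -0.09 0 0; 0.8 0 -0.35 -0.48 -0.125 0 0; 0.8 0 -0.38 -0.48 -0.16 0 0; 0.8 0 -0.38 -0.48 -0.195 0 0; 0.8 0 -0.38 -0.48 -0.23 0 0; 0.8 0 -0.38 -0.48 -0.25 0 0; 0.8 0 -0.38 -0.48 -0.25 0 0"}}

```text
time: 7.88
tool_pos: [0.4273, 0.1062, 0.2518]
ee_rot: [2.381, 0.009, 1.625]
wrist_force: [-0.6, 0.3, -0.3]
width: 0.0749
```

```bash
python3 - <<'E'
from h import *
o=get_obs();print(o['time'],o['tool_pos'],o['ee_rot'],o['wrist_force'],o['width'],o['joint_positions'])
s=snap('wrist','w7');a=snap('side','s7');crop(a,'c9',230,90,430,330,2.5)
E
```

```text
7.8833 [0.4273 0.1062 0.2518] [2.3812 0.0091 1.6245] [-0.6006  0.3212 -0.3138] 0.0748992543012398 [ 0.2007 -0.7558  2.0758 -0.1228  1.0705 -1.411 ]
```

View pics/w7.png

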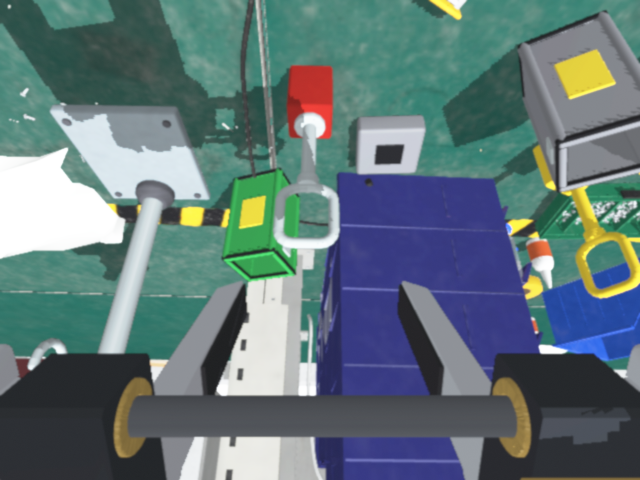

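View pics/c9.png

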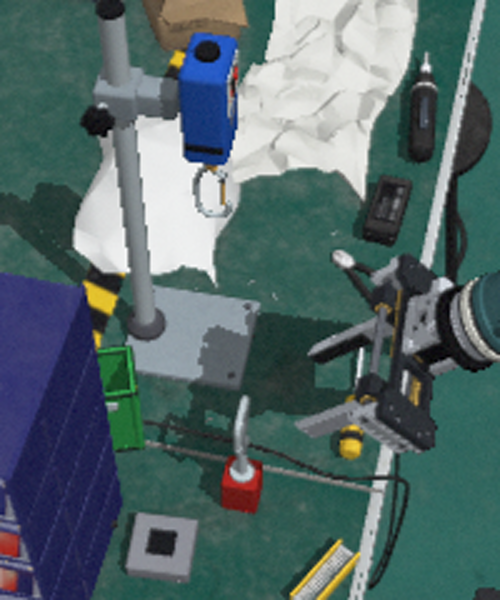

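```bash
python3 - <<'E'
from h import *
o=get_obs()
s=load('w7'); 
W=np.array([.4955,.0968,0])
for z in (0.0,.056,.176): print(proj(s,W+[0,0,z]))
print(proj(s,W+[0,0,.18]))
d=np.array([np.cos(.0602),np.sin(.0602),0]); tz=.7071*d-[0,0,.7071]
G=W+[0,0,.036]
for b in (.09,.0):
    P=G+tz*(.019-b); print(P); go(P,[np.pi*.75,0,1.631])
crop(s,'c10',250,50,370,270,3)
E
```

```text
[309.5877  81.274 ]
[308.1018 122.2852]
[303.95   236.8687]
[303.7818 241.5115]
[0.4454 0.0938 0.0862]
t 7.98 row [-0.045 -0.42   0.536] [-0.007   0.0036  0.0003] F [ 0.0467 -0.1203  0.8076] w 0.0752
[0.5089 0.0976 0.0226]
t 7.98 row [-0.041 -0.412  0.896] [-0.007   0.0036  0.0003] F [ 0.0467 -0.1203  0.8076] w 0.0752
```

View pics/c10.png

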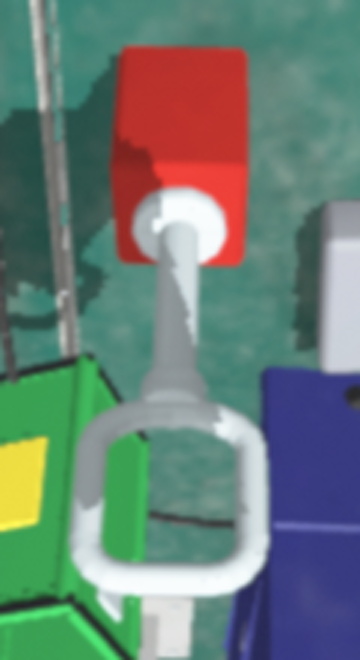

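Request:
{"op": "servo_tool", "data": {"targets": "0.75 -0.01 -0.06 0.08 0 0 0; 0.75 -0.02 -0.16 0.2 -0.007 0.004 0; 0.75 -0.03 -0.26 0.33 -0.007 0.004 0; 0.75 -0.045 -0.35 0.45 -0.007 0.004 0; 0.75 -0.045 -0.42 0.53 -0.007 0.004 0; 0.75 -0.045 -0.42 0.53 -0.007 0.004 0; 0.75 -0.045 -0.42 0.53 -0.007 0.004 0; 0.75 -0.045 -0.42 0.53 -0.007 0.004 0"}}

```text
time: 8.65
tool_pos: [0.4472, 0.0934, 0.0918]
ee_rot: [2.349, -0.001, 1.631]
wrist_force: [-0.1, 0.4, 0.5]
width: 0.0705
```

```bash
python3 - <<'E'
from h import *
o=get_obs();print(o['time'],o['tool_pos'],o['ee_rot'],o['wrist_force'],o['width'],o['joint_positions'])
s=snap('wrist','w8')
W=np.array([.4955,.0975,0])
for z in (0.0,.056,.18): print(proj(s,W+[0,0,z]))
d=np.array([np.cos(.0602),np.sin(.0602),0]); tz=.7071*d-[0,0,.7071]
G=W+[0,0,.036]
for b in (.09,.0):
    P=G+tz*(.019-b); print(P); go(P,[np.pi*.75,0,1.631])
E
```

```text
8.65 [0.4472 0.0934 0.0918] [ 2.3495 -0.0007  1.6305] [-0.1357  0.3614  0.4655] 0.0704675918275143 [ 0.1078 -0.661   2.3708 -0.0565  0.641  -1.4912]
[322.1086 200.2491]
[322.2835 271.7211]
[322.8401 499.2612]
[0.4454 0.0945 0.0862]
t 8.7 row [ 0.004 -0.024  0.012] [ 0.0025 -0.0001 -0.0002] F [-0.5845 -0.2696  0.7776] w 0.0707
[0.5089 0.0983 0.0226]
t 8.7 row [ 0.004 -0.026  0.372] [ 0.0025 -0.0001 -0.0002] F [-0.5845 -0.2696  0.7776] w 0.0707
```

View pics/w8.png

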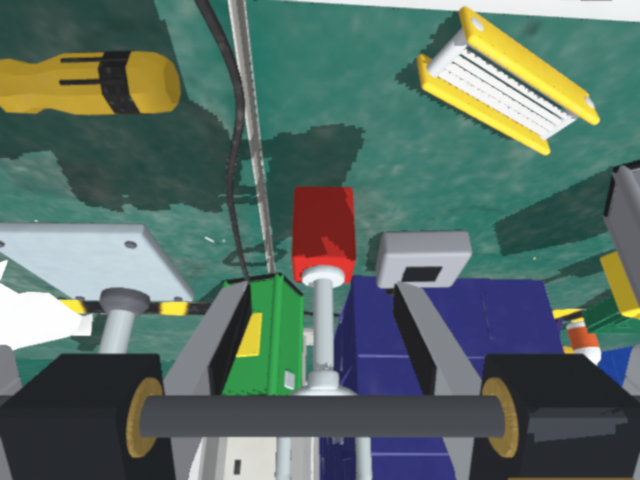

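Request:
{"op": "servo_tool", "data": {"targets": "0.75 0.004 -0.026 0.08 0.0025 0 0; 0.75 0.004 -0.026 0.16 0.0025 0 0; 0.75 0.004 -0.026 0.24 0.0025 0 0; 0.75 0.004 -0.026 0.3 0.0025 0 0; 0.75 0.004 -0.026 0.34 0.0025 0 0; 0.75 0.004 -0.026 0.365 0.0025 0 0; 0.75 0.004 -0.026 0.368 0.0025 0 0; 0.75 0.004 -0.026 0.368 0.0025 0 0"}}

```text
time: 9.37
tool_pos: [0.5069, 0.0984, 0.0199]
ee_rot: [2.36, -0.001, 1.631]
wrist_force: [-1.0, 0.9, 0.4]
width: 0.0705
```

```bash
python3 - <<'E'
from h import *
o=get_obs();print(o['time'],o['tool_pos'],o['ee_rot'],o['wrist_force'],o['width'],o['joint_positions'])
s=snap('wrist','w9');a=snap('side','s9');crop(a,'c11',230,150,430,330,4)
W=np.array([.4955,.0975,0])
d=np.array([np.cos(.0602),np.sin(.0602),0]); tz=.7071*d-[0,0,.7071]
G=W+[0,0,.036]
P=G+tz*(.019); print(P); go(P,[np.pi*.75,0,1.631])
E
```

```text
9.3667 [0.5069 0.0984 0.0199] [ 2.3601 -0.0006  1.6312] [-0.9667  0.9396  0.4069] 0.07048534494583951 [ 0.1013 -0.3077  2.3374 -0.0872  0.332  -1.4589]
[0.5089 0.0983 0.0226]
t 9.47 row [-0.001  0.015 -0.001] [-0.0012 -0.0002 -0.0001] F [ 0.3421  0.5269 -0.6067] w 0.0704
```

View pics/w9.png

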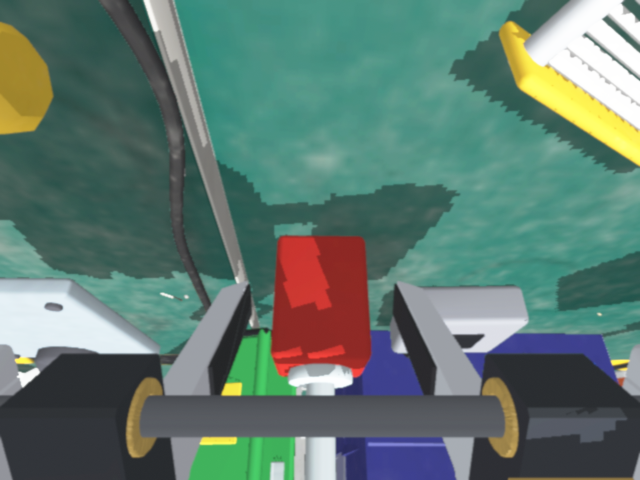

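View pics/c11.png

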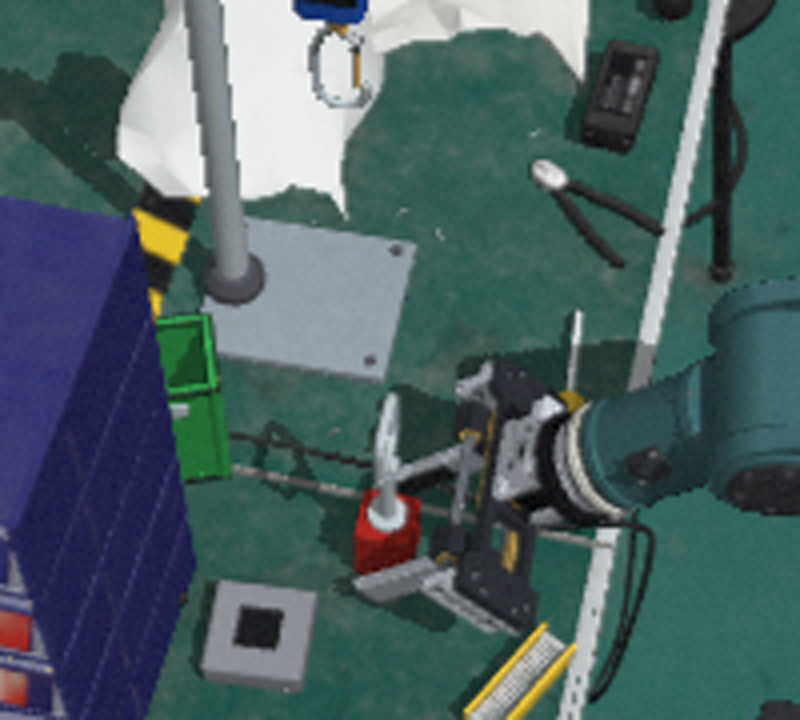

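Request:
{"op": "servo_tool", "data": {"targets": "0.75 -0.002 0.012 0 0 0 0; 0.6 -0.002 0.012 0 0 0 0; 0.5 -0.002 0.012 0 0 0 0; 0.2 -0.002 0.012 0 0 0 0; 0 -0.002 0.012 0 0 0 0; 0 -0.002 0.012 0 0 0 0; 0 -0.002 0.012 0 0 0 0; 0 -0.002 0.012 0 0 0 0; 0 -0.002 0.012 0 0 0 0"}}

```text
time: 10.22
tool_pos: [0.5077, 0.0978, 0.0202]
ee_rot: [2.363, -0.0, 1.631]
wrist_force: [-1.8, -1.1, 1.9]
width: 0.0404
```

```bash
python3 - <<'E'
from h import *
o=get_obs();print(o['time'],o['tool_pos'],o['ee_rot'],o['wrist_force'],o['width'],o['joint_positions'])
E
```

```text
10.2167 [0.5077 0.0978 0.0202] [ 2.3626 -0.0003  1.6311] [-1.8233 -1.0666  1.8727] 0.040363068114426075 [ 0.0989 -0.306   2.3341 -0.0817  0.3359 -1.4659]
```

```bash
python3 - <<'E'
from h import *
rot=[2.3626,0,1.631]
go([.5077,.0978,.05],rot)
go([.5077,.0978,.1155],rot)
go([.505,.0,.1155],rot)
go([.505,-.11,.1155],rot)
E
```

```text
t 10.22 row [ 0.     0.084 -0.085] [-0.     -0.0001 -0.    ] F [-1.8233 -1.0666  1.8727] w 0.0404
t 10.22 row [ 0.     0.268 -0.271] [-0.     -0.0001 -0.    ] F [-1.8233 -1.0666  1.8727] w 0.0404
t 10.22 row [-0.39   0.243 -0.296] [-0.     -0.0001 -0.    ] F [-1.8233 -1.0666  1.8727] w 0.0404
t 10.22 row [-0.829  0.225 -0.314] [-0.     -0.0001 -0.    ] F [-1.8233 -1.0666  1.8727] w 0.0404
```

Request:
{"op": "servo_tool", "data": {"targets": "0 0 0.02 -0.02 0 0 0; 0 0 0.06 -0.06 0 0 0; 0 0 0.11 -0.11 0 0 0; 0 0 0.16 -0.16 0 0 0; 0 0 0.21 -0.21 0 0 0; 0 0 0.25 -0.25 0 0 0; 0 0 0.268 -0.271 0 0 0; 0 0 0.268 -0.271 0 0 0; 0 0 0.268 -0.271 0 0 0"}}

```text
time: 10.97
tool_pos: [0.5065, 0.0977, 0.1135]
ee_rot: [2.366, -0.001, 1.631]
wrist_force: [0.3, 0.1, -6.4]
width: 0.0397
```

```bash
python3 - <<'E'
from h import *
o=get_obs();print(o['time'],o['tool_pos'],o['ee_rot'],o['wrist_force'],o['width'],o['joint_positions'])
rot=[2.3626,0,1.631]
go([.505,.0,.1155],rot)
go([.505,-.11,.1155],rot)
a=snap('side','s10');crop(a,'c12',230,80,430,330,3)
E
```

```text
10.9667 [0.5065 0.0977 0.1135] [ 2.3663 -0.0005  1.631 ] [ 0.2819  0.0524 -6.433 ] 0.03967336066063565 [ 0.0988 -0.4754  2.2248 -0.046   0.6178 -1.5053]
t 10.97 row [-0.39  -0.015 -0.027] [-0.0012 -0.0001 -0.0001] F [ 0.2819  0.0524 -6.433 ] w 0.0397
t 10.97 row [-0.829 -0.034 -0.045] [-0.0012 -0.0001 -0.0001] F [ 0.2819  0.0524 -6.433 ] w 0.0397
```

View pics/c12.png

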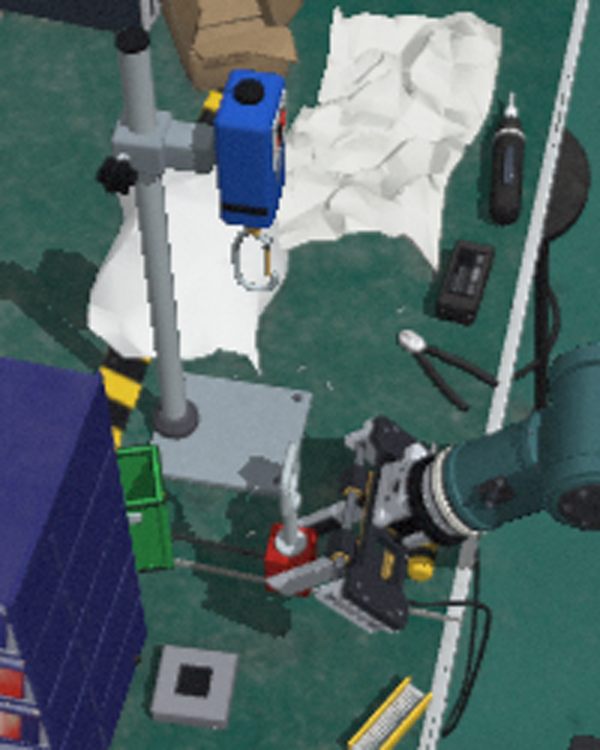

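Request:
{"op": "servo_tool", "data": {"targets": "0 -0.04 0 0 0 0 0; 0 -0.12 0 -0.01 0 0 0; 0 -0.22 -0.01 -0.02 0 0 0; 0 -0.33 -0.015 -0.025 0 0 0; 0 -0.44 -0.02 -0.03 0 0 0; 0 -0.55 -0.025 -0.035 0 0 0; 0 -0.65 -0.03 -0.04 0 0 0; 0 -0.74 -0.034 -0.045 0 0 0; 0 -0.8 -0.034 -0.045 -0.001 0 0; 0 -0.83 -0.034 -0.045 -0.001 0 0; 0 -0.83 -0.034 -0.045 -0.001 0 0; 0 -0.83 -0.034 -0.045 -0.001 0 0"}}

```text
time: 12.02
tool_pos: [0.5066, -0.1077, 0.1172]
ee_rot: [2.364, -0.0, 1.629]
wrist_force: [-0.1, 0.7, -5.5]
width: 0.0398
```

```bash
python3 - <<'E'
from h import *
o=get_obs();print(o['time'],o['tool_pos'],o['ee_rot'],o['wrist_force'],o['width'],o['joint_positions'])
a=snap('side','s11');crop(a,'c13',270,120,390,260,5)
t=snap('top','t11');crop(t,'c14',340,180,460,300,5)
snap('wrist','w11')
E
```

```text
12.0167 [ 0.5066 -0.1077  0.1172] [ 2.3645 -0.0005  1.6286] [-0.0799  0.7431 -5.504 ] 0.03978352823218656 [-0.635  -0.4357  2.1948  0.642   0.8456 -2.5653]
```

View pics/c13.png

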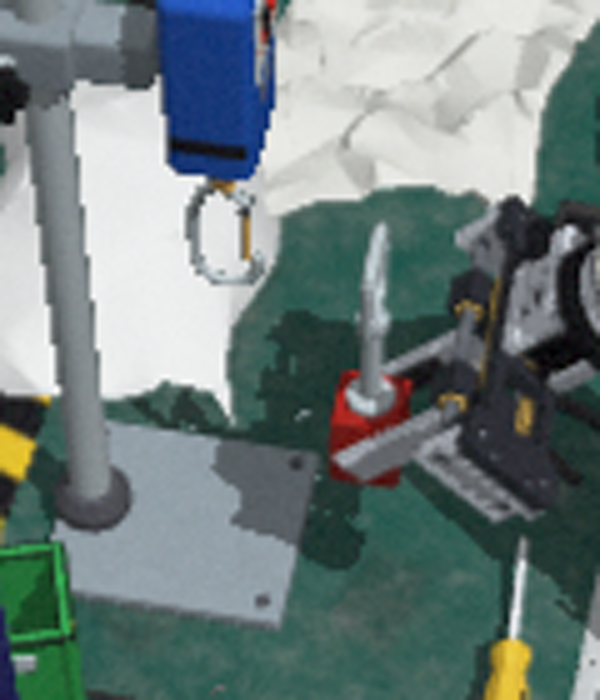

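View pics/c14.png

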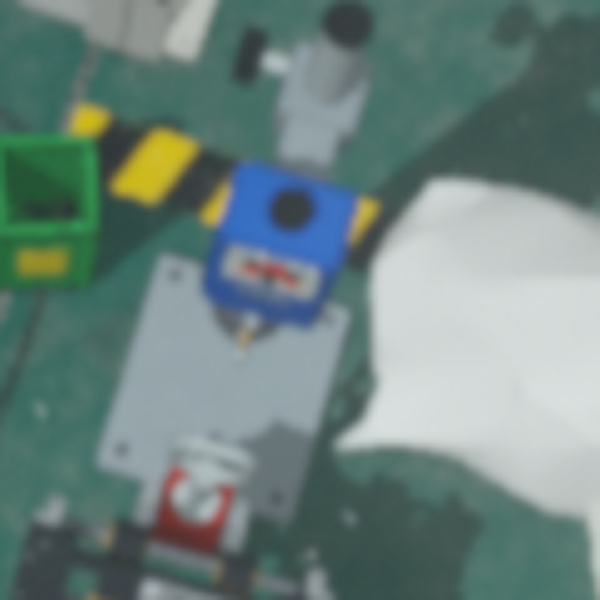

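View pics/w11.png

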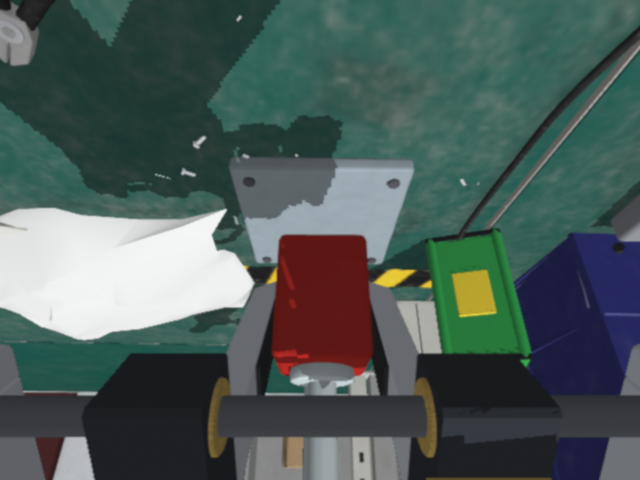

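```bash
python3 - <<'E'
from h import *
a=load('s11')
crop(a,'c15',300,150,360,210,10)
yaw=.0575; d=np.array([np.cos(yaw),np.sin(yaw),0]);n=np.array([-np.sin(yaw),np.cos(yaw),0])
col=np.array([.6635,-.1028,0]); S=col-.09*d; S[2]=.245; print('seat',S)
def plane(s,u,v,P):
    c,r=ray(s,u,v);k=((P-c)@n)/(r@n);q=c+k*r;return np.array([(q-S)@d,q[2]-S[2]])*1000
for nm,p in dict(bottom=(230,284),back=(188,220),tip=(268,268),top=(225,188),gate=(247,230)).items(): print(nm,plane(a,270+p[0]/5,120+p[1]/5,S))
for q in [(0,-11),(-17,18),(17,10),(-11,54),(-11,15)]:
    print(q,(proj(a,S+d*q[0]/1000+[0,0,q[1]/1000])-[270,120])*5)
o=get_obs();print(o['tool_pos'],o['joint_positions'])
W=o['tool_pos']-[.0122,.0005,.0205];print('W',W,'bar rel', (W-S)@d,(W-S)@n)
print('bar proj',[ (proj(a,W+[0,0,.18]+n*k)-[270,120])*5 for k in (-.021,0,.021)])
E
```

```text
seat [ 0.5736 -0.108   0.245 ]
bottom [  0.5295 -18.9085]
back [21.948  28.1105]
tip [-20.5962  -1.6864]
top [ 1.341  56.3918]
gate [-9.6811 26.3335]
(0, -11) [230.6159 274.4745]
(-17, 18) [260.8859 242.4262]
(17, 10) [198.3682 244.2556]
(-11, 54) [248.5284 194.2118]
(-11, 15) [249.835  244.7626]
[ 0.5069 -0.1068  0.1179] [-0.6333 -0.437   2.1948  0.6427  0.8457 -2.5655]
W [ 0.4947 -0.1073  0.0974] bar rel -0.07880742945256697 0.005230334036152318
bar proj [array([381.8289, 216.8697]), array([375.4495, 246.6575]), array([368.9604, 276.9579])]
```

View pics/c15.png

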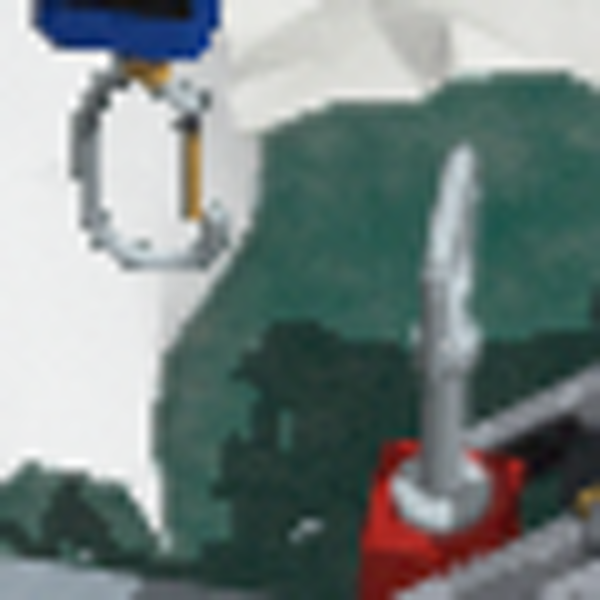

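```bash
python3 - <<'E'
from h import *
t=load('t11'); crop(t,'c16',370,225,410,285,12)
E
```

```text
(no output)
```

View pics/c16.png

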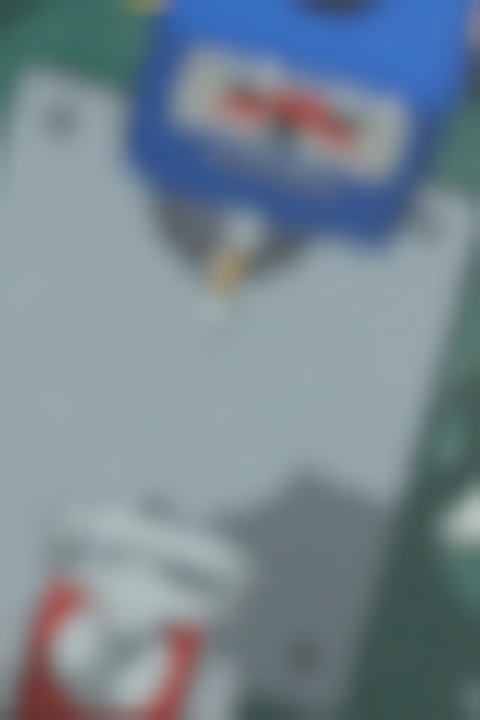

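```bash
python3 - <<'E'
from h import *
t=load('t11');a=load('s11')
p=tri((a,319.3,171.5),(t,388.3,249.2));print('gate end',p,'reproj',proj(a,p),proj(t,p))
p=tri((a,300+215/10,150+235/10),(t,370+212/12,225+315/12));print('tip',p,proj(t,p))
o=get_obs();W=o['tool_pos']-[.0122,.0005,.0205]
B=W+[0,0,.18];print('bar pred',B,proj(a,B),proj(t,B))
b=tri((a,300+447/10,150+210/10),(t,370+150/12,225+540/12));print('bar tri',b)
d=np.array([.99835,.0575,0]);print(np.array([proj(t,B-.1*np.array([-.0575,.998,0])*k) for k in(-.25,.25)]))
E
```

```text
gate end [ 0.5632 -0.1064  0.2516] reproj [319.6276 171.652 ] [388.4379 248.8913]
tip [ 0.558  -0.1066  0.2452] [387.6982 251.1802]
bar pred [ 0.4947 -0.1073  0.2774] [345.0899 169.3315] [381.9457 268.7734]
bar tri [ 0.4954 -0.11    0.2673]
[[373.2422 266.2769]
 [390.6707 271.2761]]
```

```bash
cat >> h.py <<'E'
yaw=.0575; d=np.array([np.cos(yaw),np.sin(yaw),0]);n=np.array([-np.sin(yaw),np.cos(yaw),0])
S=np.array([.574,-.1075,.245]); ROT=[2.3635,0,1.6295]; OFF=np.array([.0122,.0005,.0205])
def bar(x,y,z,show=True):
    o=get_obs(); B=o['tool_pos']-OFF+[0,0,.18]-S; print('bar rel now mm',1000*np.array([B@d,B@n,B[2]]))
    P=S+d*x+n*y+[0,0,z-.18]+OFF
    return go(P,ROT,o)
E
python3 - <<'E'
from h import *
bar(-.06,0.002,.028)
bar(-.034,0.002,.028)
E
```

```text
bar rel now mm [-79.1852   4.7792  32.4157]
t 12.17 row [-0.011  0.042  0.066] [ 0.0001 -0.0002  0.0002] F [ 0.0942  0.2909 -6.1007] w 0.0398
bar rel now mm [-79.1852   4.7792  32.4157]
t 12.17 row [-0.011  0.116  0.139] [ 0.0001 -0.0002  0.0002] F [ 0.0942  0.2909 -6.1007] w 0.0398
```

Request:
{"op": "servo_tool", "data": {"targets": "0 0 0.01 0.02 0 0 0; 0 0 0.03 0.05 0 0 0; 0 0 0.06 0.08 0 0 0; 0 0 0.09 0.11 0 0 0; 0 0 0.11 0.133 0 0 0; 0 0 0.116 0.139 0 0 0; 0 0 0.116 0.139 0 0 0; 0 0 0.116 0.139 0 0 0"}}

```text
time: 12.83
tool_pos: [0.5519, -0.105, 0.1139]
ee_rot: [2.363, -0.0, 1.629]
wrist_force: [0.5, 0.4, -5.7]
width: 0.0399
```

```bash
python3 - <<'E'
from h import *
o=get_obs();print(o['time'],o['tool_pos'],o['ee_rot'],o['wrist_force'],o['joint_positions'])
a=snap('side','s12');crop(a,'c17',300,140,360,200,10)
t=snap('top','t12');crop(t,'c18',370,225,410,285,10)
bar(-.024,0.0,.028)
E
```

```text
12.8333 [ 0.5519 -0.105   0.1139] [ 2.3627 -0.0002  1.6291] [ 0.4797  0.3955 -5.7212] [-0.5452 -0.3125  2.1228  0.6237  0.7514 -2.5108]
bar rel now mm [-34.2974   3.5292  28.5274]
t 12.93 row [-0.014  0.028  0.03 ] [ 0.0004  0.0003 -0.0003] F [-0.8851  0.9041 -6.2609] w 0.0399
```

View pics/c17.png

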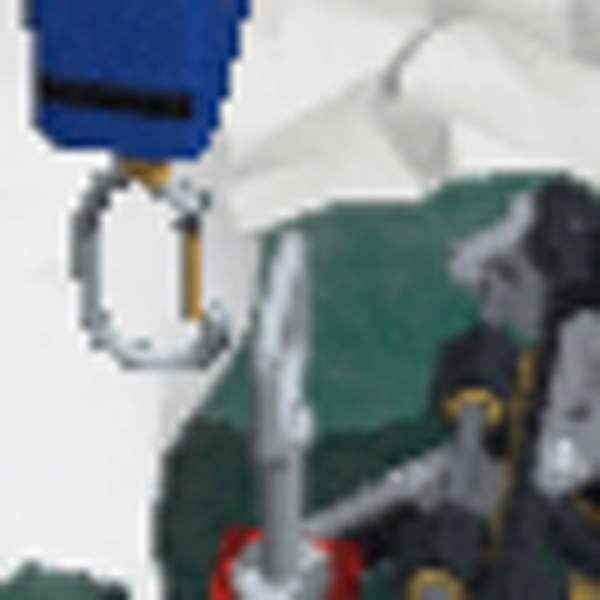

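View pics/c18.png

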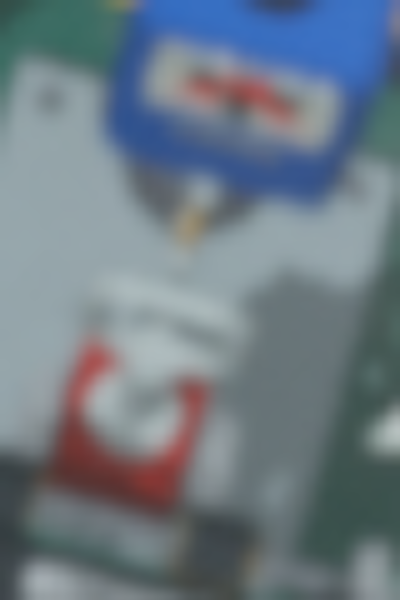

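```bash
python3 - <<'E'
from h import *
bar(-.012,0.0,.029)
bar(.003,0.0,.029)
E
```

```text
bar rel now mm [-34.2974   3.5292  28.5274]
t 12.93 row [-0.014  0.065  0.061] [ 0.0004  0.0003 -0.0003] F [-0.8851  0.9041 -6.2609] w 0.0399
bar rel now mm [-34.2974   3.5292  28.5274]
t 12.93 row [-0.014  0.107  0.103] [ 0.0004  0.0003 -0.0003] F [-0.8851  0.9041 -6.2609] w 0.0399
```

Request:
{"op": "servo_tool", "data": {"targets": "0 -0.005 0.012 0.009 0 0 0; 0 -0.01 0.024 0.021 0 0 0; 0 -0.012 0.036 0.033 0 0 0; 0 -0.014 0.046 0.042 0 0 0; 0 -0.014 0.056 0.052 0 0 0; 0 -0.014 0.065 0.061 0 0 0; 0 -0.014 0.065 0.061 0 0 0; 0 -0.014 0.065 0.061 0 0 0"}}

```text
time: 13.6
tool_pos: [0.5747, -0.1077, 0.1147]
ee_rot: [2.362, -0.0, 1.628]
wrist_force: [-0.9, -0.7, -5.5]
width: 0.04
```

```bash
python3 - <<'E'
from h import *
o=get_obs();print(o['time'],o['tool_pos'],o['ee_rot'],o['wrist_force'],o['joint_positions'])
a=snap('side','s13');crop(a,'c19',300,140,360,200,10)
t=snap('top','t13');crop(t,'c20',370,225,410,285,10)
bar(.003,0.0,.029)
E
```

```text
13.6 [ 0.5747 -0.1077  0.1147] [ 2.3623 -0.      1.6283] [-0.932  -0.6634 -5.5075] [-0.5173 -0.2532  2.0782  0.6156  0.7232 -2.4902]
bar rel now mm [-11.7721  -0.0751  29.1825]
t 13.7 row [0.    0.042 0.042] [ 0.0004  0.0003 -0.0003] F [-2.5613 -0.6068 -5.2189] w 0.0397
```

View pics/c19.png

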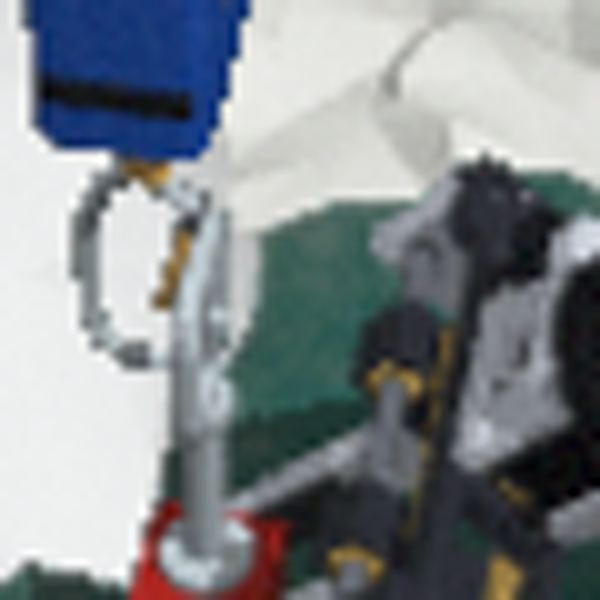

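View pics/c20.png

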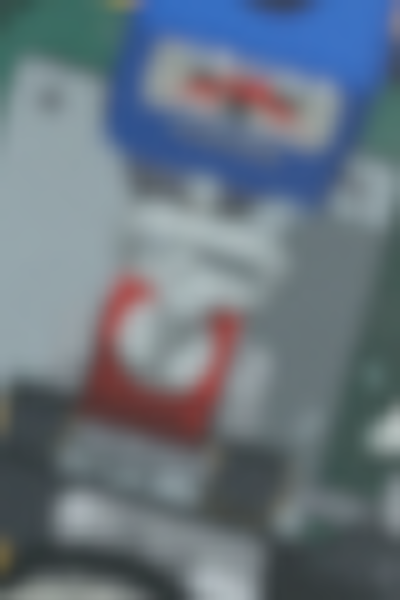

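Request:
{"op": "servo_tool", "data": {"targets": "0 0 0.008 0.008 0 0 0; 0 0 0.016 0.016 0 0 0; 0 0 0.024 0.024 0 0 0; 0 0 0.032 0.032 0 0 0; 0 0 0.04 0.04 0 0 0; 0 0 0.045 0.045 0 0 0; 0 0 0.045 0.045 0 0 0; 0 0 0.045 0.045 0 0 0"}}

```text
time: 14.37
tool_pos: [0.5902, -0.1067, 0.114]
ee_rot: [2.363, -0.0, 1.628]
wrist_force: [-0.4, -0.6, -6.9]
width: 0.0398
```

```bash
python3 - <<'E'
from h import *
o=get_obs();print(o['time'],o['tool_pos'],o['ee_rot'],o['wrist_force'],o['wrist_torque'],o['joint_positions'])
a=snap('side','s14');crop(a,'c21',300,140,360,200,10)
bar(.003,0.0,.010)
E
```

```text
14.3667 [ 0.5902 -0.1067  0.114 ] [ 2.3633 -0.0004  1.6284] [-0.4403 -0.649  -6.8702] [-0.0582  1.2624  0.0285] [-0.4934 -0.2145  2.0493  0.6054  0.7027 -2.4689]
bar rel now mm [ 3.8996  0.1121 28.4464]
t 14.42 row [-0.    -0.054  0.05 ] [ 0.      0.0002 -0.0003] F [-1.5984 -0.1621 -7.4165] w 0.0401
```

View pics/c21.png

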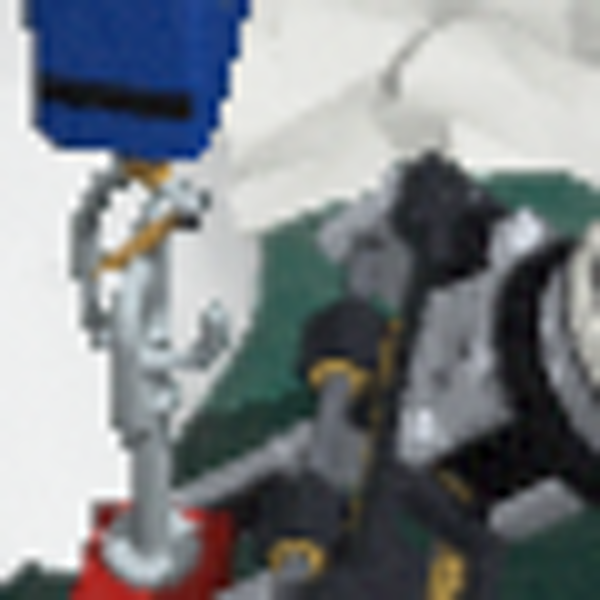

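Request:
{"op": "servo_tool", "data": {"targets": "0 0 -0.007 0.006 0 0 0; 0 0 -0.016 0.013 0 0 0; 0 0 -0.025 0.021 0 0 0; 0 0 -0.034 0.028 0 0 0; 0 0 -0.043 0.036 0 0 0; 0 0 -0.052 0.043 0 0 0; 0 0 -0.06 0.05 0 0 0; 0 0 -0.067 0.056 0 0 0; 0 0 -0.067 0.056 0 0 0; 0 0 -0.067 0.056 0 0 0"}}

```text
time: 15.25
tool_pos: [0.5885, -0.1071, 0.093]
ee_rot: [2.362, 0.0, 1.628]
wrist_force: [0.1, -0.0, -5.5]
width: 0.0398
```

```bash
python3 - <<'E'
from h import *
o=get_obs();print(o['time'],o['tool_pos'],o['ee_rot'],o['wrist_force'],o['wrist_torque'],o['joint_positions'])
a=snap('side','s15');crop(a,'c22',300,140,360,200,10)
bar(.000,0.0,.0)
E
```

```text
15.25 [ 0.5885 -0.1071  0.093 ] [2.3619 0.     1.6279] [ 0.1464 -0.0145 -5.4859] [-0.0751  1.0907  0.0231] [-0.4966 -0.1904  2.0774  0.6463  0.6608 -2.5222]
bar rel now mm [ 2.3988 -0.3048  7.8359]
t 15.3 row [ 0.001 -0.029  0.016] [ 0.0006  0.0004 -0.0003] F [-0.0674  0.7649 -5.4254] w 0.04
```

View pics/c22.png

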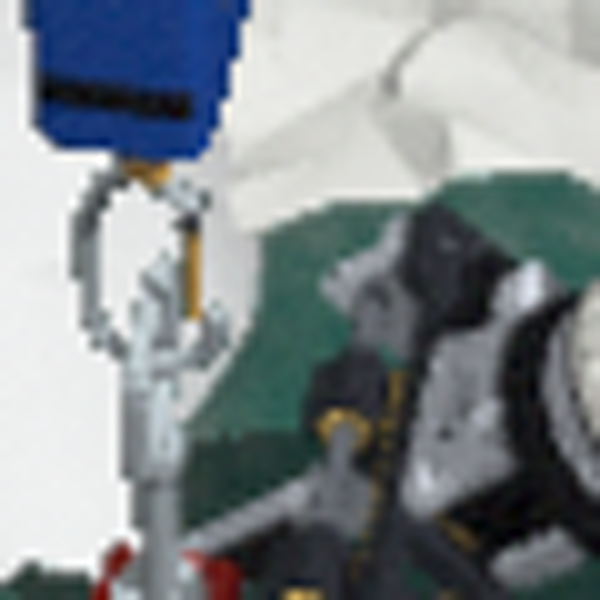

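Request:
{"op": "servo_tool", "data": {"targets": "0 0 -0.005 0.003 0 0 0; 0 0 -0.01 0.006 0 0 0; 0 0 -0.015 0.009 0 0 0; 0 0 -0.02 0.012 0 0 0; 0 0 -0.025 0.014 0 0 0; 0 0 -0.025 0.014 0 0 0; 0 0 -0.025 0.014 0 0 0"}}

```text
time: 15.88
tool_pos: [0.5863, -0.1072, 0.086]
ee_rot: [2.362, 0.0, 1.628]
wrist_force: [0.2, -0.2, -6.1]
width: 0.0398
```

```bash
cat >> h.py <<'E'
def favg(k=10):
    F=[];T=[];P=[]
    for i in range(k):
        vision.snapshot('top');o=get_obs();F.append(o['wrist_force']);T.append(o['wrist_torque']);P.append(o['tool_pos'])
    print('F',np.mean(F,0),'T',np.mean(T,0),'P',np.mean(P,0),'rot',o['ee_rot'],'t',o['time'])
E
python3 - <<'E'
from h import *
favg(10)
bar(.000,0.0,-.003)
E
```

```text
F [ 0.0327  0.2144 -5.5709] T [-0.0381  1.0533  0.0061] P [ 0.5865 -0.1072  0.0863] rot [2.3619 0.0002 1.6281] t 16.3833
bar rel now mm [ 0.2326 -0.1693  0.7357]
t 16.38 row [ 0.001 -0.011  0.01 ] [ 0.0005  0.0004 -0.0003] F [-0.1782  1.3488 -5.8947] w 0.0401
```

Request:
{"op": "servo_tool", "data": {"targets": "0 0 -0.003 0.003 0 0 0; 0 0 -0.006 0.006 0 0 0; 0 0 -0.009 0.009 0 0 0; 0 0 -0.009 0.009 0 0 0"}}

```text
time: 16.72
tool_pos: [0.5867, -0.1073, 0.0834]
ee_rot: [2.361, 0.0, 1.628]
wrist_force: [-0.3, 0.1, -4.1]
width: 0.0398
```

```bash
python3 - <<'E'
from h import *
favg(10)
bar(.000,0.0,-.003)
E
```

```text
F [-0.0636 -0.0389 -3.4122] T [-0.0017  0.7695  0.0237] P [ 0.5867 -0.1073  0.0834] rot [2.3615 0.0004 1.6279] t 17.2167
bar rel now mm [ 0.3353 -0.3005 -2.2226]
t 17.22 row [ 0.001 -0.003  0.001] [ 0.0006  0.0004 -0.0003] F [-0.2272 -0.5064 -3.9737] w 0.0397
```

Request:
{"op": "servo_tool", "data": {"targets": "0 0 -0.002 0.002 0 0 0; 0 0 -0.004 0.004 0 0 0; 0 0 -0.006 0.006 0 0 0; 0 0 -0.008 0.008 0 0 0; 0 0 -0.008 0.008 0 0 0"}}

```text
time: 17.63
tool_pos: [0.5867, -0.1073, 0.0807]
ee_rot: [2.361, 0.0, 1.628]
wrist_force: [-0.4, -0.2, -1.2]
width: 0.0397
```

```bash
python3 - <<'E'
from h import *
favg(10)
bar(.000,0.0,-.006)
E
```

```text
F [-0.0619  0.368  -0.5994] T [0.0226 0.4095 0.0365] P [ 0.5866 -0.1073  0.0806] rot [2.3615 0.0004 1.6278] t 18.1333
bar rel now mm [ 0.3382 -0.3232 -5.0335]
t 18.13 row [ 0.001 -0.004  0.002] [ 0.0006  0.0005 -0.0003] F [ 0.8024  0.4585 -0.8794] w 0.0399
```

Request:
{"op": "servo_tool", "data": {"targets": "0 0 -0.001 0.002 0 0 0; 0 0 -0.001 0.002 0 0 0; 0.45 0 -0.001 0.002 0 0 0; 0.5 0 -0.001 0.002 0 0 0; 0.6 0 -0.001 0.002 0 0 0; 0.7 0 -0.001 0.002 0 0 0; 0.75 0 -0.001 0.002 0 0 0; 0.75 0 -0.001 0.002 0 0 0; 0.75 0 -0.001 0.002 0 0 0; 0.75 0 -0.001 0.002 0 0 0"}}

```text
time: 18.97
tool_pos: [0.5865, -0.1072, 0.0796]
ee_rot: [2.362, 0.0, 1.628]
wrist_force: [0.1, -0.4, -0.9]
width: 0.0704
```

```bash
python3 - <<'E'
from h import *
o=get_obs();print(o['time'],o['tool_pos'],o['wrist_force'],o['width'])
a=snap('side','s16');crop(a,'c23',290,130,370,220,7); snap('wrist','w16')
E
```

```text
18.9667 [ 0.5865 -0.1072  0.0796] [ 0.1268 -0.3583 -0.9212] 0.07039905546389894
```

View pics/c23.png

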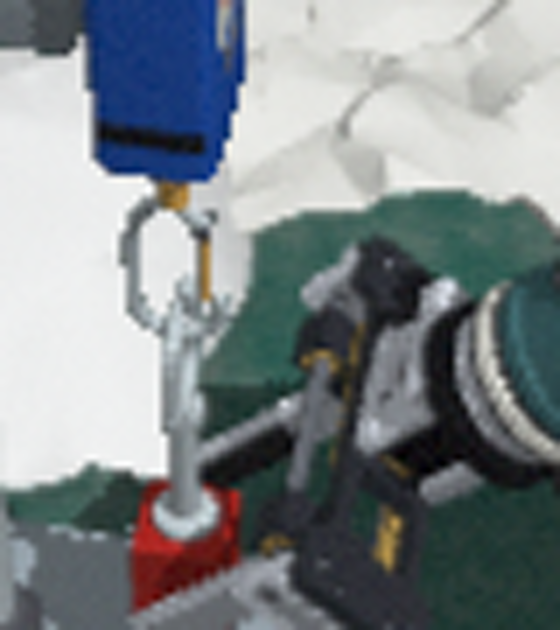

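View pics/w16.png

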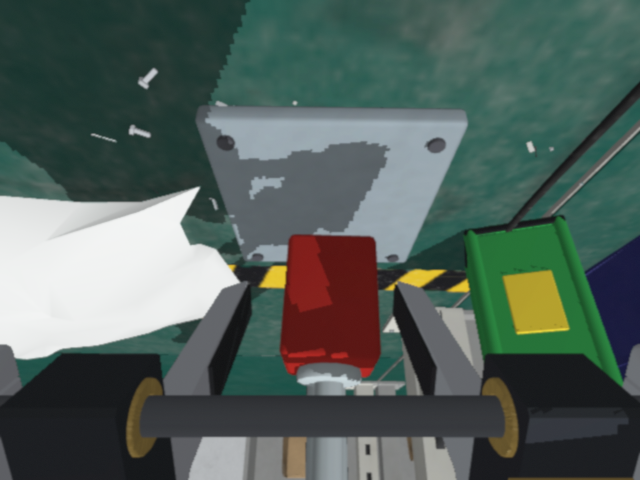

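Request:
{"op": "servo_tool", "data": {"targets": "0.75 0 0 -0.02 0 0 0; 0.75 0 0 -0.05 0 0 0; 0.75 0 0 -0.09 0 0 0; 0.75 0 0 -0.13 0 0 0; 0.75 0 0 -0.18 0 0 0; 0.75 0 0 -0.23 0 0 0; 0.75 0 0 -0.28 0 0 0; 0.75 0 0 -0.28 0 0 0"}}

```text
time: 19.73
tool_pos: [0.5374, -0.1108, 0.1324]
ee_rot: [2.358, 0.003, 1.627]
wrist_force: [0.2, -1.3, 0.3]
width: 0.0706
```

```bash
python3 - <<'E'
from h import *
o=get_obs();print(o['time'],o['tool_pos'],o['ee_rot'],o['wrist_force'],o['width'],o['joint_positions'])
a=snap('side','s17');crop(a,'c24',270,110,390,260,5)
E
```

```text
19.7333 [ 0.5374 -0.1108  0.1324] [2.3581 0.0031 1.627 ] [ 0.2391 -1.3061  0.3029] 0.07055103455133327 [-0.5838 -0.3703  2.1248  0.6161  0.813  -2.5108]
```

View pics/c24.png

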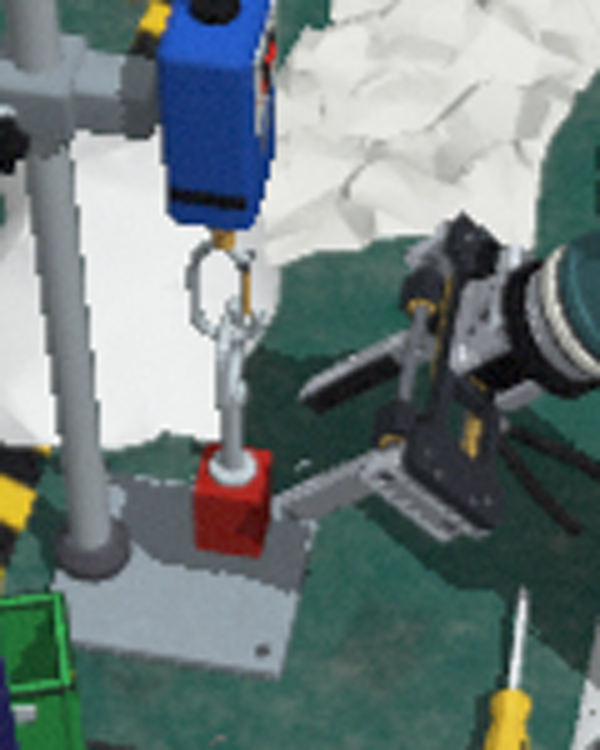

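Request:
{"op": "servo_tool", "data": {"targets": "0.75 0 0 -0.05 0 0 0; 0.75 0.02 0 -0.1 0 0 0; 0.75 0.04 0 -0.15 0 0 0; 0.75 0.05 0 -0.2 0 0 0; 0.75 0.05 0 -0.2 0 0 0; 0.75 0.05 0 -0.2 0 0 0; 0.75 0.05 0 -0.2 0 0 0; 0.75 0.05 0 -0.2 0 0 0; 0.75 0.05 0 -0.2 0 0 0; 0.75 0.05 0 -0.2 0 0 0; 0.75 0.05 0 -0.2 0 0 0; 0.75 0.05 0 -0.2 0 0 0"}}

```text
time: 20.78
tool_pos: [0.5016, -0.0995, 0.1646]
ee_rot: [2.362, -0.0, 1.628]
wrist_force: [0.0, -0.2, 0.5]
width: 0.0704
```

Request:
{"op": "servo_tool", "data": {"targets": "0.75 0 0 0 0 0 0; 0.75 0 0 0 0 0 0; 0.75 0 0 0 0 0 0; 0.75 0 0 0 0 0 0; 0.75 0 0 0 0 0 0; 0.75 0 0 0 0 0 0; 0.75 0 0 0 0 0 0; 0.75 0 0 0 0 0 0; 0.75 0 0 0 0 0 0; 0.75 0 0 0 0 0 0; 0.75 0 0 0 0 0 0; 0.75 0 0 0 0 0 0"}}

```text
time: 21.78
tool_pos: [0.5016, -0.0995, 0.165]
ee_rot: [2.362, 0.0, 1.628]
wrist_force: [0.2, 0.1, -1.0]
width: 0.0702
```

```bash
python3 - <<'E'
from h import *
o=get_obs();print(o['time'],o['tool_pos'],o['wrist_force'],o['width'])
C=[]
for i in range(10):
    s=vision.snapshot('side'); h=cv2.cvtColor(s['image'],cv2.COLOR_RGB2HSV)
    m=((h[...,0]<8)|(h[...,0]>172))&(h[...,1]>150)&(h[...,2]>60); m[:180]=0;m[260:]=0;m[:,:290]=0;m[:,350:]=0
    y,x=np.nonzero(m);C.append((x.mean(),y.mean(),len(x)))
print(np.array(C))
a=snap('side','s18');crop(a,'c25',290,130,350,230,8)
crop(a,'c26',200,60,440,440,1.5)
s=load('side0');
E
```

```text
21.7833 [ 0.5016 -0.0995  0.165 ] [ 0.2184  0.1241 -1.0488] 0.07017726511707711
[[316.031  211.5664 226.    ]
 [316.031  211.5664 226.    ]
 [316.0705 211.6652 227.    ]
 [316.0088 211.6593 226.    ]
 [316.0178 211.6222 225.    ]
 [316.0178 211.6222 225.    ]
 [316.0711 211.6889 225.    ]
 [316.0617 211.5771 227.    ]
 [316.0357 211.6741 224.    ]
 [316.0178 211.6222 225.    ]]
```

View pics/c25.png

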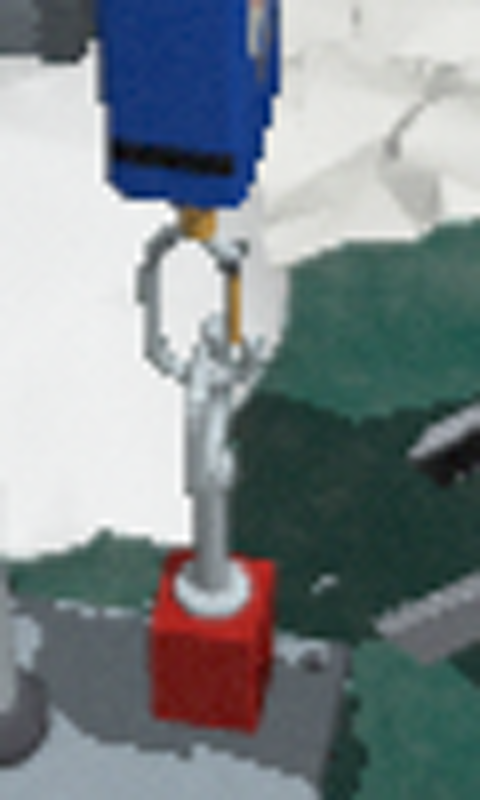

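View pics/s18.png

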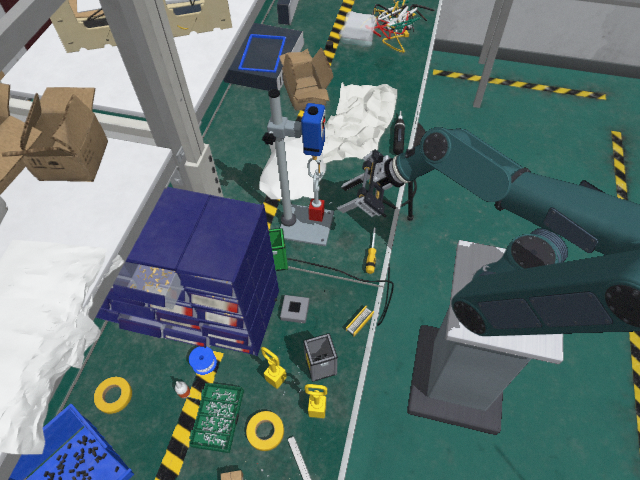

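The weight hangs at (316,211) with the gate shut and the bail bar in the bowl. It is at rest: the centroid is stable to 0.1 px. The bystanders have not moved and the arm is clear.

```bash
python3 -c "
from h import *
robot.close_job(); print(get_obs()['time'])"
```

```text
the job is handed in; nothing more can be done
the job is handed in; nothing more can be done
```

The test weight is hanging at rest from the gauge's snap hook with the gate shut, and I handed the job in at about 22 s of the 72 s allowed.

**What I did:**
- I drew the weight out of the dark-grey box by its bail and stood it upright on open bench at about (0.496, 0.097). I then let go, so the bail was free.
- I gripped it again by the red block with the tool tilted 45°.
- I pressed the bail past the gate, saw it snap shut, and lowered the weight in small steps. I let go when the wrist still read about 0.6 N, out of a weight of about 5.6 N.

**Last checks:**
- The side camera shows the bar in the bowl behind the shut gate. The red block's image position stayed within 0.1 px over half a second.
- The gripper is clear of the weight and the stand.
- The bystanders in the side view appear where they started. I judged that by eye rather than measuring it.

**Disagreements and limits:**
- Heights triangulated from the two fixed cameras came out 8–10 mm low for both the hook and the bail. I relied on their difference and on the TCP reading instead.
- I never read the gauge deflection directly. From the lowering distance it should be about 5.5 mm, under the 10 mm overload mark.
- Joint 6 came within about 0.005 rad of its limit during the approach to the hook. Every reading I took was inside the range.

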